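Spatula a hot shoe sole into the cooling box

TASK

The hot shoe sole on the warming plate has to cool: slide the spatula under its raised toe, lift it, and set it down gently, lengthwise and flat on the two rails inside the white cooling box, with no part of it sticking out. Then draw the spatula out, lay it back flat on the bench on its own and shut the box's clear cover fully. The sole is freshly cemented, so never touch it with the gripper and do not let it fall; leave the glue jar, the green shoe last and the yellow roll where they are.

Things in the scene. Friction and masses are not known exactly. Their poses are not given: they have to be found in the camera images.
- sole: Rigid shoe sole, terracotta brown with a black underside, 0.12 kg, 170 mm long (x), up to 82 mm wide near the toe, 76 mm amidships, 9 mm thick. Origin: mid-length at underside level. Underside flat from x = -35 to +85 mm (heel end); from -35 to the toe end at x = -85 mm it rises evenly to 9 mm. Starts flat on the plate, toe to the plate's -x end; when pushed it slides until the heel meets the lip.
- plate: Warming plate, fixed: blue base, flat aluminium top, 210 (x) by 130 mm (y), top 30 mm above the bench. Origin: under its centre, at bench level. At its +x end a lip (x = 93 to 105 mm, 12 mm high) stops the sole; the other edges are open. The spatula goes in along +x.
- coolbox: White box, fixed, 220 (x) by 136 mm (y); walls 6 mm thick, 60 mm high, on three sides; -x end open. Origin: under its centre, at bench level. Two steel rails along x at y = -32 and 32 mm, 10 mm wide, x = -100 to 100 mm, tops 34 mm up, 54 mm gap between, floor 8 mm up. Inner faces: end wall x = 104, sides y = -62 and 62 mm. Sole goes in with its toe at the open end, origin then 34 mm up.
- cover (a joint): Angle of the box's clear cover, rad: 0 = shut, grows as it opens upward; starts at 0.9 to 1.15. Hinge line along the box's x on top of its +y wall (y = 65 mm, 62 mm above the bench). It stays where left (friction 0.3 N m); about 2 to 5 N down on its grip shuts it, and it stops by itself at 0.
- cover_grip (a point): Centre of the orange round bar along the free edge of the cover, 120 mm long along the box's x, diameter 18 mm. It lies 142 mm from the hinge line and 4 mm above the hinge line's level when the cover is shut (then at box y = -77 mm, 66 mm above the bench).
- cover_hinge (a point): Middle of the cover's hinge line: box (0, 65, 62) mm. Its axes turn with the cover; with the cover shut they are those of the box.
- spatula: Steel offset spatula, red handle, 0.16 kg, standing level on blade and foot. Origin: mid-blade at its underside; x to the tip, z up. Blade x = -65 to 65 mm, 36 mm wide, 2.5 mm thick, last 20 mm tapering to 1 mm. Tang rises from x = -65 to the handle: x = -185 to -95 mm, 22 mm wide (y), z = 37 to 63 mm. Foot 10 by 22 mm at x = -178 mm, down to z = 0.
- spatula_grip (a point): Grip point in the middle of the spatula's handle, at (-130, 0, 50) mm of the spatula; pinch across its 22 mm width (y) from above.
- spatula_tip (a point): Tip of the blade at its underside, at (65, 0, 0) mm of the spatula.
- glue_jar: Bystander: jar with yellow cap, 70 mm across, 85 mm high; origin under its centre.
- last: Bystander: green shoe last, 145 mm long along its x, 65 mm wide, 85 mm high; origin under its middle.
- tape_roll: Bystander: yellow roll lying flat, 90 mm across, 25 mm high; origin under its centre.
Not all that is in view belongs to the job. Leave any turquoise look-alike of the sole alone.

How it is judged:
By the outcome, as a careful person would: the job done as asked, in the order asked, and still so for the second after the job is handed in, with the robot touching nothing.
It also fails if it takes over 72 s, if anything falls off the work surface, if the arm or the gripper's body presses on something with over 40 N, if the wrist force passes 120 N, or if a joint passes its speed limit or range.

ROBOT

A 7-joint arm with a two-finger parallel gripper is mounted at the origin on the work surface. World frame = base frame: x ahead of the robot, y to its left, z up, the work surface at z = 0. Lengths are in m, angles in rad, forces in N, time in s.
With the tool pointing down it reaches from about 0.4 to 0.85 m from the base axis. Payload 6.9 kg.
Tool frame: the origin (TCP) lies midway between the tips of the shut fingers; the grasp point (between the pads) lies behind it (ctrl.pinch_z is the z of the grasp point in the tool frame, in m); z points along the fingers, y is the line along which they close (so a half turn about z gives the same grasp; the last joint's range is limited). The gripper opens to 85 mm and grips with 20 to 120 N. Pads are 22 mm wide; open, the fingers measure 114 mm over their backs; the gripper's body (76 mm by 85 mm) begins 54 mm behind the grasp point. The pads swing forward as they close: fully open they stand 13 mm farther back than shut.
Start: joints at [1.401, 0.507, -0.238, 1.5, 0.126, 1.149, -0.155], TCP at [0.17, -0.602, 0.202] pointing down, gripper open.
Joint ranges: [-3.08, 3.08], [-0.24, 2.05], [-1.43, 1.35], [0, 2.5], [-1.52, 4.66], [0.17, 1.96], [-2.89, 2.89]. Speed limits (rad/s): [2.39, 2.39, 3.14, 3.14, 3.14, 3.14, 3.14].

INTERFACE

Orientations are given as a unit quaternion [w, x, y, z].
In Python, from station import ctrl, get_state, vision, ticket, models gives the robot as it stands. Calls block until the motion is done:
- ctrl.movep(position, orientation): joint-space move of the TCP to a pose.
- ctrl.movel(position, frame=None, max_speed=0.15): straight line of the TCP; frame=None keeps the orientation; max_speed is the mean speed in m/s.
- ctrl.set_joints(angles): joint-space move.
- ctrl.ungrasp() and ctrl.close_gripper(force=None): open the fingers fully, or close them until they stop; force is the grip in N (None keeps the last).
- ctrl.pause(seconds).
- ctrl.ik(position, orientation): joint angles nearest the present ones, or None.
- get_state(): the state.
- vision.grab_frame(name): name is "scene" or "top" or "wrist"; returns (picture, depth): 400x640x3 uint8, blue, green, red; 400x640 float32, m along the optical axis (not along the pixel's ray), 0 where there is no reading.
- vision.camera_info(name): a dict with "mtx" (3x3 intrinsics, pixels), "dist_coeffs" ([k1, k2, p1, p2, k3] as OpenCV has them; the pictures are not rectified), "R" (3x3) and "t" (3): a world point X has camera coordinates R X + t; the wrist camera has in their place "hand_eye" (4x4, takes a point from camera to tool coordinates, whose origin is the TCP and whose axes are the flange's). Camera axes: x right, y down, z forward; pixel columns grow to the right and rows downward; lengths in m; the calibration is good to about 2 mm. A picture is of the moment at which its call begins: read the wrist's pose just before it. camera_info takes no time and is no camera call.
A pose or a line that the arm cannot do raises ctrl.Unreachable and nothing moves.
- ticket.close_job(): hands the job in; it is judged then, once.
Trained networks look in the newest picture that a camera, given by its name, has taken for a name from the list of things; names that differ only in an ending like _2 or _b are one class to them, and where a whole thing is asked for, a point or a joint stands for the part that bears it (a point fixed in the world has none). Each returns a list of dicts, best first, with "p" (0 to 1); they miss things now and then, are a little off and sometimes report something else, mostly with a low value. They report only what shows in the picture. A call takes as long as a camera call. They do not tell look-alikes from the thing itself.
- models.recognise(camera, target): "point" ([column, row] in pixels, amid what is visible of it).
- models.masks_of(camera, target): "mask" (400x640 bool, what is visible of it) and "point" ([column, row] in pixels, amid what is visible of it).
The state is a dict: "time": time; "qpos": joint angles; "qd": joint speeds; "tau": joint torques, N m; "tcp_pos": TCP position; "eef_rot": TCP orientation; "contact_force": force on the tool from outside, world axes, zero at the start; "wrist_torque": the same for the moment, N m; "width": finger opening in m; "gripper_force": force on a finger pad.
Only numpy, scipy, OpenCV 4.12 (cv2) and the standard library are available. Lean on these libraries where they do the work, as an engineer would, in place of code of your own. Each camera call takes 0.05 s, during which the arm holds its last target. There are 200 camera calls.

## Working session

There is one attempt and no reset: what is moved stays moved. The work goes in short steps, each a Python script; the robot and the scene stay as the last script left them, time stands still between calls to the robot, and variables do not carry over. Pictures are saved under pics/ and viewed, at most 10 in all, crops included, and the job is handed in when it is done.

```bash
ls; mkdir -p pics
python3 - <<'E'
from station import ctrl,get_state,vision,models
import cv2,numpy as np
s=get_state();print(s['time'],s['tcp_pos'],s['eef_rot'],s['width'],ctrl.pinch_z)
ims=[]
for c in ['scene','top']:
    p,d=vision.grab_frame(c);cv2.imwrite(f'pics/{c}0.png',p);np.save(f'pics/{c}0.npy',d)
    i=vision.camera_info(c);print(c,i)
    for t in ['sole','plate','coolbox','cover_grip','spatula','spatula_grip','spatula_tip','glue_jar','last','tape_roll']:
        print(t,[(np.round(r['point']).tolist(),round(r['p'],2)) for r in models.recognise(c,t)])
E
```

```text
pics
0.0 [ 0.16937489 -0.60102694  0.20092461] [-8.90311009e-04  9.90573875e-01  1.36976597e-01 -1.30343252e-04] 0.08528906692619402 -0.0187
scene {'mtx': array([[422.18479975,   0.        , 324.50356229],
       [  0.        , 422.18479975, 202.19660885],
       [  0.        ,   0.        ,   1.        ]]), 'dist_coeffs': array([-0.09893884,  0.        ,  0.        ,  0.        ,  0.        ]), 'R': array([[-0.79095341,  0.61175974, -0.01194667],
       [ 0.35297491,  0.44024422, -0.8255869 ],
       [-0.49980138, -0.65721765, -0.56414851]]), 't': array([ 0.45163736, -0.12607184,  1.24627562])}
sole [([439.0, 311.0], 0.93), ([435.0, 222.0], 0.93)]
plate [([436.0, 349.0], 0.75)]
coolbox [([238.0, 158.0], 0.9), ([344.0, 225.0], 0.49)]
cover_grip []
spatula [([344.0, 230.0], 0.67)]
spatula_grip [([348.0, 228.0], 0.67)]
spatula_tip [([349.0, 224.0], 0.91)]
glue_jar [([254.0, 256.0], 0.81)]
last [([308.0, 314.0], 0.89)]
tape_roll [([220.0, 246.0], 0.96)]
top {'mtx': array([[482.3240816 ,   0.        , 323.02626681],
       [  0.        , 482.3240816 , 193.11380981],
       [  0.        ,   0.        ,   1.        ]]), 'dist_coeffs': array([-0.09096544,  0.        ,  0.        ,  0.        ,  0.        ]), 'R': array([[ 0.02604755, -0.99958963,  0.01192064],
       [-0.98943846, -0.02748033, -0.14232488],
       [ 0.14259406, -0.00808752, -0.98974821]]), 't': array([-0.0345899 ,  0.57178989,  1.08456029])}
sole [([262.0, 296.0], 0.81), ([174.0, 192.0], 0.73), ([370.0, 107.0], 0.43)]
plate [([177.0, 173.0], 0.82)]
coolbox [([457.0, 188.0], 0.58), ([470.0, 172.0], 0.28)]
cover_grip [([467.0, 172.0], 0.83), ([310.0, 110.0], 0.32)]
spatula [([312.0, 213.0], 0.86)]
spatula_grip [([309.0, 214.0], 0.58)]
spatula_tip [([309.0, 213.0], 0.73)]
glue_jar [([310.0, 111.0], 0.92), ([459.0, 186.0], 0.67)]
last [([245.0, 112.0], 0.7), ([466.0, 170.0], 0.7)]
tape_roll [([364.0, 108.0], 0.86)]
```

View pics/top0.png

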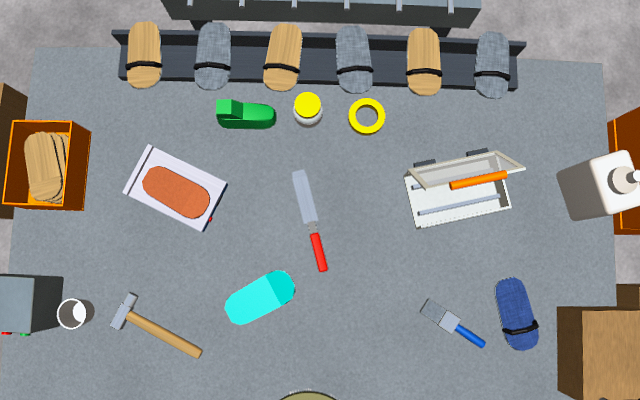

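View pics/scene0.png

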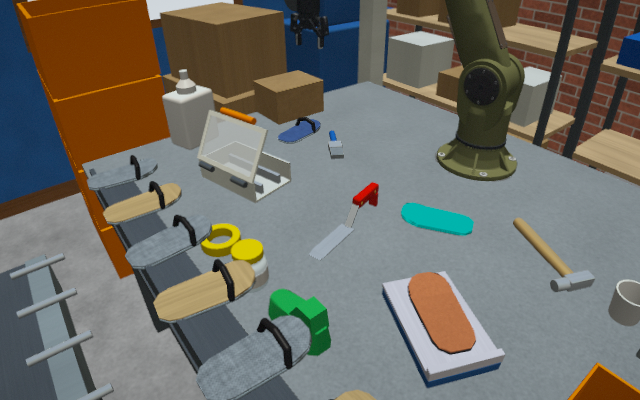

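Top view: the terracotta sole sits on the plate at (177,192). Candidates that could be taken for it are the turquoise look-alike (260,297), the sandals on the rack (row 55) and at (517,313), and the wooden soles at (45,165). I choose (177,192). The spatula is the red-handled one, handle (319,252) and blade (305,197), not the blue-handled scraper (455,323). The box is at (460,190) with its orange bar at (478,180), and its open end looks to the left. Next: a close crop and measurements.

```bash
cat > h.py <<'E'
import numpy as np,cv2
from station import ctrl,get_state,vision,models
from scipy.spatial.transform import Rotation as Ro
def cloud(c,d,info=None,T=None):
    i=info or vision.camera_info(c);h,w=d.shape
    uv=np.stack(np.meshgrid(np.arange(w),np.arange(h)),-1).reshape(-1,1,2).astype(np.float32)
    n=cv2.undistortPoints(uv,i['mtx'],i['dist_coeffs']).reshape(h,w,2)
    P=np.dstack([n*d[...,None],d])
    if T is not None: return P@T[:3,:3].T+T[:3,3]
    return (P-i['t'])@i['R']
def rect(pts):
    (cx,cy),(w,h),a=cv2.minAreaRect((pts*1000).astype(np.float32))
    if w<h: w,h,a=h,w,a+90
    return np.round([cx,cy,w,h,a],1)
def col(p):
    hsv=cv2.cvtColor(p,cv2.COLOR_BGR2HSV).astype(int);return hsv[...,0],hsv[...,1],hsv[...,2]
E
python3 - <<'E'
from h import *
for c in ['top','scene']:
    p=cv2.imread(f'pics/{c}0.png');d=np.load(f'pics/{c}0.npy');X=cloud(c,d);H,S,V=col(p)
    v=d>0
    reg=v&(X[...,2]>-.05)&(X[...,0]>.15)&(X[...,0]<.8)&(abs(X[...,1])<.55)
    print(c,'bench z',np.percentile(X[...,2][reg&(S<40)],[10,50,90]))
    def show(n,m):
        m=cv2.morphologyEx(m.astype(np.uint8),cv2.MORPH_OPEN,np.ones((2,2)))
        k,l,st,ce=cv2.connectedComponentsWithStats(m)
        for j in range(1,k):
            if st[j,4]>40:
                q=X[l==j];print(n,np.round(ce[j]),st[j,4],rect(q[:,:2]),'z',np.round(np.percentile(q[:,2],[5,50,95])*1000,1))
    Z=X[...,2]
    show('sole',reg&(S>120)&(H>3)&(H<12)&(V>120))
    show('orange',reg&(S>200)&(H>9)&(H<20)&(V>150))
    show('red',reg&(S>180)&((H<3)|(H>175)))
    show('platetop',reg&(Z>.02)&(Z<.036)&(X[...,1]>.12)&(X[...,0]>.35)&(X[...,0]<.62)&(S<60))
    show('lip',reg&(Z>.037)&(X[...,1]>.12)&(X[...,0]>.35)&(X[...,0]<.62)&(S<60))
    show('plateall',reg&(Z>.02)&(Z<.06)&(X[...,1]>.12)&(X[...,0]>.35)&(X[...,0]<.62))
    show('boxall',reg&(Z>.02)&(X[...,1]<-.1)&(X[...,1]>-.5)&(X[...,0]>.3)&(X[...,0]<.62))
    show('boxrim',reg&(Z>.053)&(Z<.066)&(X[...,1]<-.1)&(X[...,1]>-.5)&(X[...,0]>.3)&(X[...,0]<.62))
    show('boxrail',reg&(Z>.028)&(Z<.04)&(X[...,1]<-.1)&(X[...,1]>-.5)&(X[...,0]>.3)&(X[...,0]<.62))
    show('blade',reg&(V>130)&(S<80)&(abs(X[...,1])<.1)&(X[...,0]>.3)&(X[...,0]<.6))
p=cv2.imread('pics/top0.png')
a=cv2.resize(p[130:250,110:240],None,fx=3,fy=3,interpolation=2);b=cv2.resize(p[130:250,395:530],None,fx=3,fy=3,interpolation=2)
cv2.imwrite('pics/crop0.png',np.hstack([a,b]))
E
```

```text
top bench z [-0.0018573   0.00114799  0.00606284]
sole [177. 193.] 2091 [500.7 198.5 452.2  79.2  63.2] z [36.2 40.4 47.4]
orange [483. 180.] 332 [ 535.9 -236.6  515.3   32.8  115. ] z [186.5 196.1 199.7]
red [319. 253.] 257 [432.4 -14.3  88.2  19.7  16.6] z [59.2 63.3 67.5]
platetop [184. 196.] 1672 [520.8 202.5 475.8 132.   67.8] z [18.9 30.6 34.6]
lip [132. 182.] 158 [518.9 218.3 500.   66.4  72.5] z [29.  41.  45.4]
plateall [178. 194.] 3990 [524.1 212.4 497.4 132.2  66.6] z [27.1 37.4 45.5]
boxall [465. 189.] 2514 [ 558.2 -261.1  564.8  136.1  106.7] z [  2.5 128.2 197.8]
boxrim [478. 210.] 346 [ 516.5 -239.3  499.2   68.4  106.7] z [-0.5 59.3 64.1]
boxrail [460. 205.] 347 [ 508.3 -222.4  465.    32.2  110.4] z [ 7.8 33.7 38.4]
blade [317. 245.] 9341 [448.2  -2.4 300.7 200.3 179.9] z [-2.7  1.   5.2]
scene bench z [-0.00214326 -0.00041421  0.02979511]
sole [432. 308.] 42 [577.6 316.9  19.9  12.3  87.5] z [36.5 38.6 39.9]
sole [465. 333.] 48 [577.2 387.7  20.1  14.4 126.7] z [36.5 38.  39.8]
sole [446. 346.] 88 [621.5 381.9  21.6  21.5  55.7] z [35.  38.1 39.8]
sole [456. 347.] 4
[... 353 characters left out ...]
4.6]
platetop [487. 364.] 152 [785.4 503.5 513.   41.2  17. ] z [ 9.8 24.8 31.7]
lip [487. 357.] 309 [781.4 497.9 523.9  48.8  17.1] z [34.1 41.  42.7]
plateall [445. 317.] 5555 [708.3 460.2 655.8 215.2  41.7] z [27.8 37.8 43.7]
boxall [251. 143.] 2211 [ 667.5  -33.6 1438.3  196.5   68.3] z [ 22.1 141.1 191.8]
boxall [259. 187.] 53 [ 593.1 -249.9   45.5   16.6   57.9] z [ 7.3 26.1 33.8]
boxrim [276. 159.] 92 [ 487.4 -289.3   90.6   84.3   87. ] z [50.3 55.4 59.6]
boxrail [276. 166.] 115 [ 491.8 -300.4  111.6   56.3  103.7] z [25.3 32.1 37.9]
boxrail [270. 172.] 85 [ 530.6 -284.    72.9   39.5  103.3] z [26.  31.7 34.4]
blade [357. 224.] 5094 [719.2 181.4 993.4 284.9  37.8] z [-3.  -1.   2.8]
```

View pics/crop0.png

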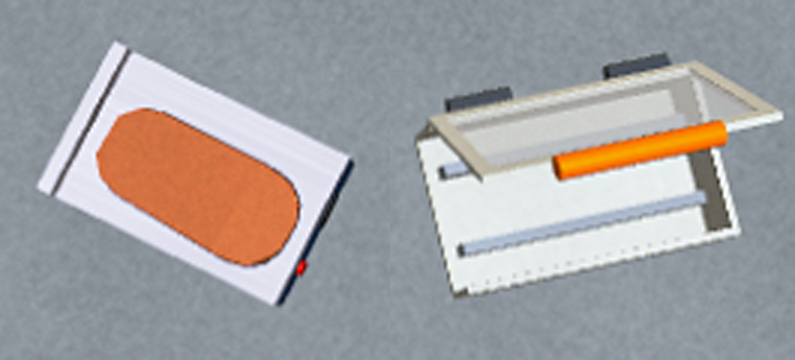

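```bash
cat >> h.py <<'E'
def comp(m0,X,n='',minp=40,ref=None):
    m=cv2.morphologyEx(m0.astype(np.uint8),cv2.MORPH_OPEN,np.ones((3,3)) if ref is None else ref)
    k,l,st,ce=cv2.connectedComponentsWithStats(m)
    for j in range(1,k):
        if st[j,4]>minp:
            q=X[(l==j)&m0];z=np.median(q[:,2])
            print(n,np.round(ce[j]),st[j,4],rect(q[:,:2]),'z',np.round(np.percentile(q[:,2],[5,50,95])*1000,1))
def planar(c,m,z,info=None):
    "world xy of mask pixels intersected with plane z"
    i=vision.camera_info(c);v,u=np.nonzero(m)
    n=cv2.undistortPoints(np.stack([u,v],-1).reshape(-1,1,2).astype(np.float32),i['mtx'],i['dist_coeffs']).reshape(-1,2)
    r=np.c_[n,np.ones(len(n))]@i['R'];o=-i['R'].T@i['t']
    return (o+r*((z-o[2])/r[:,2])[:,None])[:,:2]
E
python3 - <<'E'
from h import *
one=np.ones((1,1))
for c in ['top','scene']:
    p=cv2.imread(f'pics/{c}0.png');d=np.load(f'pics/{c}0.npy');X=cloud(c,d);H,S,V=col(p)
    x,y,Z=X[...,0],X[...,1],X[...,2]
    v=d>0
    P=v&(y>.12)&(y<.5)&(x>.35)&(x<.68)
    B=v&(y>-.47)&(y<-.12)&(x>.35)&(x<.68)
    Sp=v&(abs(y)<.1)&(x>.3)&(x<.62)
    sm=P&(S>120)&(H>1)&(H<14)&(V>90)&(Z>.025)
    comp(sm,X,c+' sole'); 
    m=cv2.morphologyEx(sm.astype(np.uint8),cv2.MORPH_OPEN,np.ones((3,3)))>0
    print('sole planar .039',rect(planar(c,m,.039)))
    comp(P&(Z>.02)&(Z<.06),X,'plate')
    comp(P&(Z>.036)&(Z<.06)&(S<80),X,'lip')
    comp(B&(S>180)&(H>8)&(H<22),X,'bar',)
    comp(B&(Z>.052)&(Z<.068),X,'rim',15,one)
    comp(B&(Z>.028)&(Z<.04),X,'rail',15,one)
    comp(B&(Z>.003)&(Z<.016),X,'floor',40)
    comp(B&(Z>.003)&(Z<.07),X,'box',40)
    rm=Sp&(S>150)&((H<4)|(H>174))
    comp(rm,X,'red')
    med=np.median(p[Sp].astype(int),axis=0);print('bench',med)
    comp(Sp&(np.abs(p.astype(int)-med).sum(2)>60)&~rm,X,'blade',30,one)
E
```

```text
top sole [176. 192.] 2094 [566.9 327.6 170.8  79.1  63.6] z [36.6 40.4 47.2]
sole planar .039 [567.8 327.9 167.8  78.8  62.7]
plate [174. 187.] 4843 [577.5 333.4 212.5 131.8  65.7] z [28.  36.  45.1]
lip [137. 169.] 312 [618.2 423.2 130.7  15.7 156.6] z [38.  42.4 45.8]
bar [478. 180.] 439 [ 587.8 -335.6  119.8   17.1  103.3] z [192.4 196.6 199.7]
rim [474. 154.] 88 [ 674.3 -369.7   80.    14.1  103. ] z [55.  61.8 67.4]
rim [425. 163.] 127 [ 645.9 -252.9   61.8   15.6  103.5] z [55.7 60.3 65.9]
rim [477. 209.] 360 [ 554.3 -343.8  221.3   67.8  104.8] z [54.9 60.6 64.4]
rail [464. 203.] 403 [ 547.3 -351.6  208.9   62.6  112.5] z [30.4 34.6 38.4]
rail [416. 186.] 35 [ 596.9 -240.1   20.     9.5  103.7] z [28.8 34.4 37.6]
floor [448. 201.] 2309 [ 588.4 -331.7  216.1  121.2  103.6] z [ 5.1  8.8 12.6]
floor [503. 286.] 188 [ 367.6 -452.5   35.1   33.3   90.8] z [ 5.7 10.1 14.2]
box [471. 154.] 62 [ 670.9 -365.7   31.7   15.    92.1] z [52.7 60.8 67.6]
box [424. 163.] 130 [ 649.7 -262.7   69.3   19.3  109.1] z [54.6 60.2 66.9]
box [454. 202.] 3377 [ 558.1 -335.3  255.5  132.8   86.1] z [ 
[... 1156 characters left out ...]
 [ 635.1 -240.6   58.8   10.6  105.3] z [28.6 32.1 38.2]
floor [289. 140.] 59 [ 366.8 -451.7   37.3   32.1  117.3] z [ 5.   7.8 10.6]
floor [265. 186.] 555 [ 577.  -271.9  137.    98.6   16.7] z [ 4.6  7.3 14.6]
floor [213. 179.] 52 [ 668.1 -372.6   60.3    3.9  103.6] z [ 4.   9.5 15. ]
box [289. 140.] 59 [ 366.8 -451.7   37.3   32.1  117.3] z [ 5.   7.8 10.6]
box [252. 177.] 2204 [ 595.  -330.2  218.1  155.7  102.5] z [ 5.7 27.4 64.9]
red [367. 195.] 333 [438.5 -10.2  91.1  21.8  14.6] z [ 9.9 59.1 62.8]
bench [150. 146. 135.]
blade [415. 212.] 470 [3.479e+02 6.270e+01 9.420e+01 7.430e+01 1.000e-01] z [ 5.7 10.6 15.8]
blade [332. 240.] 480 [566.4  24.9 117.9  37.3  15.8] z [-0.4  1.3  3.1]
```

The crop confirms my choice: the terracotta sole (right end the toe, away from the lip at upper left) on the white-topped plate, and the box open to the left with its hinge on the far side. Both cameras agree to about 2–3 mm, and the sizes match: plate 212×132, sole 170×79, bar 120 at radius 142 (cover ≈1.07 rad). I'll move above the spatula and refine with the wrist camera.

```bash
cat >> h.py <<'E'
TH=np.radians(12); GP=np.array([-.130,0,.050]); PZ=ctrl.pinch_z
BOX=(np.array([.5892,-.3349]),np.radians(-76.3)); PLATE=(np.array([.579,.333]),np.radians(66.))
def toW(f,p,z=0):
    c,a=f;return np.array([c[0]+np.cos(a)*p[0]-np.sin(a)*p[1],c[1]+np.sin(a)*p[0]+np.cos(a)*p[1],z])
def toF(f,X):
    c,a=f;q=np.asarray(X)[...,:2]-c;return np.stack([q[...,0]*np.cos(a)+q[...,1]*np.sin(a),-q[...,0]*np.sin(a)+q[...,1]*np.cos(a)],-1)
def tool(o,yaw,pitch=0,th=TH,gp=GP):
    "TCP pose for spatula origin o, yaw; pitch>0 = tip down"
    Rs=Ro.from_euler('z',yaw)*Ro.from_euler('y',pitch)
    R=Rs*Ro.from_matrix(np.diag([1,-1,-1.]))*Ro.from_euler('y',th)
    p=np.asarray(o)+Rs.apply(gp)-R.apply([0,0,PZ]);q=R.as_quat()[[3,0,1,2]];return p,q
def quat(): return get_state()['eef_rot']
def wristcloud(tag):
    s=get_state();q=s['eef_rot'];T=np.eye(4);T[:3,:3]=Ro.from_quat(np.r_[q[1:],q[0]]).as_matrix();T[:3,3]=s['tcp_pos']
    i=vision.camera_info('wrist');p,d=vision.grab_frame('wrist');cv2.imwrite(f'pics/{tag}.png',p)
    return p,d,cloud('wrist',d,i,T@i['hand_eye'])
E
python3 - <<'E'
from h import *
yaw=np.radians(15.9);o=np.array([.4467-0,-.0086,0])-Ro.from_euler('z',yaw).apply([-.13,0,0])
# reachability
for nm,oo,y in [('spat',o,yaw),('platein',toW((np.array([.5685,.3273]),np.radians(63.3)),(-.15,0),.03),np.radians(63.3)),('plateend',toW(PLATE,(-.017,0),.03),np.radians(63.3)),('box',toW(BOX,(-.025,0),.04),BOX[1]),('boxout',toW(BOX,(-.18,0),.06),BOX[1])]:
    r=ctrl.ik(*tool(oo,y));print(nm,None if r is None else np.round(r,2))
p,q=tool(o,yaw,th=0);p=p+[0.0,0,.25];ctrl.movep(p,q)
p,d,X=wristcloud('w1');H,S,V=col(p)
comp((d>0)&(S>150)&((H<4)|(H>174)),X,'red')
med=np.median(p.reshape(-1,3),0);comp((d>0)&(np.abs(p-med).sum(2)>40)&(X[...,2]<.02)&(S<80),X,'blade',100)
print(get_state()['time'],get_state()['tcp_pos'])
E
```

```text
spat [-0.1   0.43  0.16  2.36 -0.71  0.2  -0.57]
platein [ 0.5   0.5  -0.83  2.24  0.46  0.46 -1.11]
plateend [ 0.25  0.62 -0.88  2.02  0.64  0.6  -1.46]
box [ 0.    0.55  0.23  1.9   0.12  0.62 -2.8 ]
boxout [-0.81  0.74  1.15  2.   -0.67  0.81 -2.23]
red [156.  76.] 48 [508.2 245.9  11.7   5.1 152.7] z [11.2 15.6 17.6]
red [319. 178.] 885 [437.2 -13.1  87.   19.2  16.2] z [61.  62.7 64.2]
blade [319.  76.] 2450 [570.8  24.6 131.5  38.1  16.3] z [0.5 2.4 4. ]
blade [176.  47.] 128 [554.1 227.8  27.9   3.8 158.9] z [-0.2 10.7 17.2]
blade [537. 142.] 7536 [ 584.1 -336.2  218.5  132.5  103.7] z [ 6.6  8.1 10.6]
blade [ 29. 174.] 313 [311.2 421.4  46.5  33.6  24.5] z [ 0.1 11.6 19.1]
blade [540. 282.] 121 [ 356.  -438.9   49.1   10.3  170.1] z [-0.6  2.9  6.3]
3.5 [ 0.4468134  -0.00946103  0.28110157]
```

View pics/w1.png

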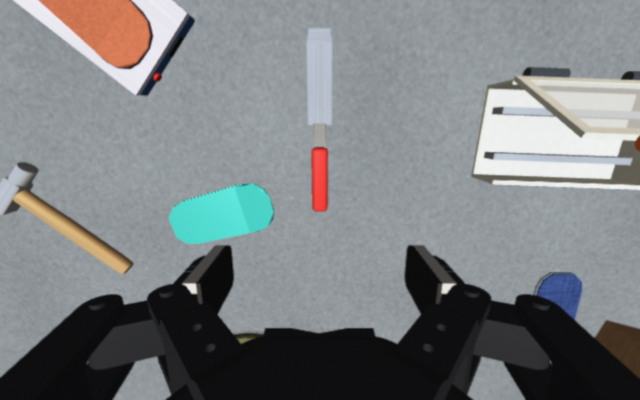

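The wrist view shows the red handle at (319,178) and the blade at (319,76). That puts the spatula at (571,25) mm, yaw 16°, with handle-to-blade spacing 139 mm against the true 140. I'll grasp it now.

```bash
sed -i 's/radians(12); GP/radians(10); GP/' h.py
python3 - <<'E'
from h import *
o=np.array([.5714,.025,0.]);yaw=np.radians(16)
p,q=tool(o,yaw);ctrl.movep(p+[0,0,.10],q);ctrl.movel(p,max_speed=.1)
ctrl.close_gripper(110)
s=get_state();print(s['width'],s['gripper_force'],s['tcp_pos']-p,s['contact_force'])
ctrl.movel(p+[0,0,.10],max_speed=.12)
s=get_state();print(s['width'],s['contact_force'],s['time'])
pp,d,X=wristcloud('w2');H,S,V=col(pp)
q=s['eef_rot'];R=Ro.from_quat(np.r_[q[1:],q[0]])
Y=(X-s['tcp_pos'])  # rel TCP
Rs=Ro.from_euler('z',yaw); L=Rs.inv().apply((Y+R.apply([0,0,PZ])*-1).reshape(-1,3)).reshape(X.shape)+GP
# L ~ coords in nominal spatula frame
m=(d>0)&(abs(L[...,1])<.04)&(L[...,0]>-.08)&(L[...,0]<.1)&(L[...,2]>-.02)&(L[...,2]<.05)
comp(m,L,'blade local',100)
b=L[m];b=b[(b[:,0]>-.06)&(b[:,0]<.04)];A=np.c_[b[:,:2],np.ones(len(b))];c,*_=np.linalg.lstsq(A,b[:,2],rcond=None);print('plane slope x,y, z0',c)
E
```

```text
0.015806663818334867 107.85276509821415 [-3.11160292e-05  5.59343778e-05  5.49977824e-04] [-3.23514525 -0.16891237 11.86491564]
0.015476519815597762 [-0.06249263 -0.69576563 -1.68134921] 6.975
blade local [318.  74.] 7494 [-23.7   0.2 112.5  36.1 179.8] z [-4.1 -2.1  5.1]
plane slope x,y, z0 [-0.03329898  0.00931588 -0.00275376]
```

View pics/w2.png

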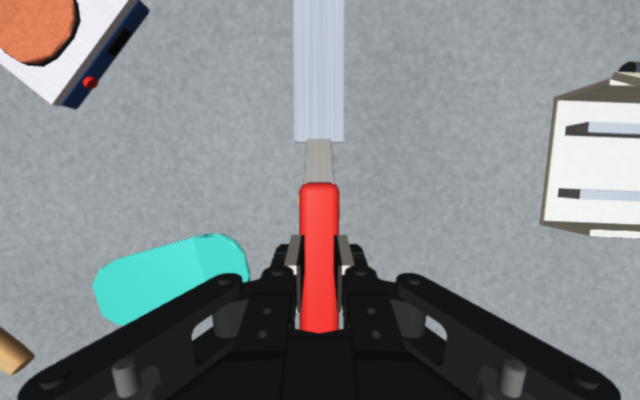

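The spatula is held and centred (blade at column 318) but droops about 1.9°, which I'll compensate. Next: move to the plate, touch the tip down just ahead of the toe, then slide in.

```bash
cat >> h.py <<'E'
SOLE=(np.array([.5685,.3273]),np.radians(63.3)); DR=-.033
def go(o,yaw,pitch=0,v=None):
    p,q=tool(o,yaw,pitch+DR)
    if v is None: ctrl.movep(p,q)
    else: ctrl.movel(p,max_speed=v)
E
python3 - <<'E'
from h import *
ya=SOLE[1];pt=.010
f=lambda tip,z:toW(SOLE,(tip-.065,0),z+.065*pt)   # tip at sole x, tip underside z
go(f(-.16,.11),ya,pt)
print(get_state()['time'],np.round(get_state()['qpos'],2))
go(f(-.0925,.050),ya,pt,.15)
go(f(-.0925,.036),ya,pt,.05)
ctrl.pause(.2);b=get_state()['contact_force'];z=.036;print(b)
while z>.024:
    z-=.0007;go(f(-.0925,z),ya,pt,.02);F=get_state()['contact_force']-b
    if F[2]>1.5 : break
print('z',z,F,get_state()['time'])
p,d=vision.grab_frame('top');cv2.imwrite('pics/t2.png',p);p2,d=vision.grab_frame('scene')
cv2.imwrite('pics/ts2.png',np.hstack([cv2.resize(p[120:270,100:300],None,fx=2,fy=2),cv2.resize(p2[200:350,340:540],None,fx=2,fy=2)]))
E
```

```text
7.8417 [ 0.94  0.38 -1.15  2.19  0.3   0.69 -0.85]
[ 0.26582557 -1.0681421  -1.37685449]
z 0.02340000000000001 [-0.59091135  0.7759358   1.099918  ] 13.725
```

View pics/ts2.png

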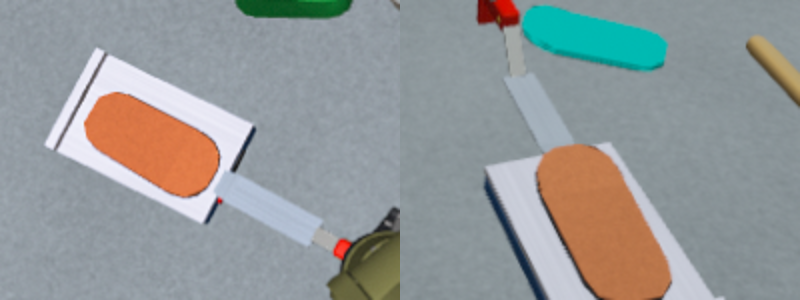

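The top view (left half) shows the tip resting on the plate at (222,178), just before the toe and centred on the sole; the scene view agrees. The grip is springy (about 5 N·m/rad). I'll ease back to light contact and slide in.

Run:
```python
from h import *
ya=SOLE[1];pt=.008
f=lambda tip,z:toW(SOLE,(tip-.065,0),z+.065*pt)
go(f(-.0925,.0288),ya,pt,.05);b=get_state()['contact_force'];print(b)
for t in [-.06,-.04,-.02,0,.02,.04,.05,.059]:
    go(f(t,.0288),ya,pt,.05);F=get_state()['contact_force']-b
    along=F[0]*np.cos(ya)+F[1]*np.sin(ya);print(t,'along %.2f z %.2f'%(along,F[2]))
    if abs(along)>15: break
print(get_state()['time'])
p,d=vision.grab_frame('top');p2,d2=vision.grab_frame('scene');np.save('pics/t3.npy',d);np.save('pics/s3.npy',d2)
cv2.imwrite('pics/ts3.png',np.hstack([cv2.resize(p[120:270,100:300],None,fx=2,fy=2),cv2.resize(p2[200:350,340:540],None,fx=2,fy=2)]))
X=cloud('top',d);H,S,V=col(p);m=(d>0)&(S>120)&(H>1)&(H<14)&(V>90)&(X[...,2]>.025)&(X[...,1]>.12)&(X[...,1]<.5)&(X[...,0]<.7)
comp(m,X,'sole')
X=cloud('scene',d2);H,S,V=col(p2);m=(d2>0)&(S>120)&(H>1)&(H<14)&(V>90)&(X[...,2]>.025)&(X[...,1]>.12)&(X[...,1]<.5)&(X[...,0]<.7)
comp(m,X,'sole scene')
```

```text
[ 0.39010396  0.0148894  -1.95982433]
-0.06 along 0.25 z 0.65
-0.04 along 0.73 z 1.33
-0.02 along -3.07 z 2.11
0 along 0.97 z 1.14
0.02 along -3.31 z 5.30
0.04 along -5.30 z 8.37
0.05 along -4.80 z 9.73
0.059 along -6.90 z 11.72
18.3083
sole [168. 184.] 1930 [560.  293.6 274.1  79.1  67.9] z [42.2 57.8 78.6]
sole scene [417. 244.] 118 [511.7 211.5  52.8  16.3  54.2] z [85.4 89.2 91.3]
sole scene [443. 314.] 3809 [583.4 341.2 160.8  80.2  66.2] z [41.1 54.8 76.4]
```

View pics/ts3.png

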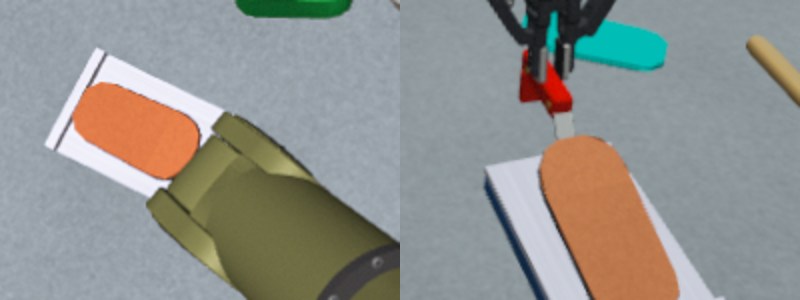

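The scene view looks plausible, but depth says the toe stands about 35 mm high (z from 41 to 76 mm), so the sole is tilted. I'll check before lifting.

Run:
```python
from h import *
p,d,X=wristcloud('w4')
print(get_state()['contact_force'],get_state()['wrist_torque'],get_state()['tcp_pos'],get_state()['width'])
p2,d2=vision.grab_frame('scene');X2=cloud('scene',d2)
for n,pp,dd,XX in [('w',p,d,X),('s',p2,d2,X2)]:
    H,S,V=col(pp)
    F=toF(SOLE,XX)
    m=(dd>0)&(S>120)&(H>1)&(H<14)&(V>90)&(abs(F[...,1])<.06)&(abs(F[...,0])<.13)&(XX[...,2]>.03)
    for a in np.arange(-.1,.11,.02):
        k=m&(abs(F[...,0]-a)<.01);
        if k.sum()>5: print(n,'sole',round(a,2),k.sum(),np.round(np.median(XX[...,2][k])*1000,1), np.round([XX[...,2][k&(F[...,1]>.01)].mean()*1000,XX[...,2][k&(F[...,1]<-.01)].mean()*1000],1))
    r=(dd>0)&(S>150)&((H<4)|(H>174))&(abs(F[...,1])<.03);
    for a in np.arange(-.26,-.08,.015):
        k=r&(abs(F[...,0]-a)<.0075)
        if k.sum()>5: print(n,'red',round(a,3),k.sum(),np.round(np.percentile(XX[...,2][k]*1000,[5,50,95]),1))
cv2.imwrite('pics/ws4.png',np.hstack([cv2.resize(p,(480,300)),cv2.resize(p2[170:290,380:500],(300,300))]))
```

```text
[-3.05161392 -6.21695328  8.56666435] [-1.15778551  0.49245605  0.00121396] [0.50837711 0.20681904 0.057854  ] 0.01554509875993285
w sole -0.06 2200 79.6 [78.9 79.6]
w sole -0.04 4087 73.2 [72.9 73.3]
w sole -0.02 4023 65.1 [65.2 65.4]
w sole 0.0 3010 60.8 [60.8 60.8]
w red -0.185 557 [83.7 85.8 86.8]
w red -0.17 886 [84.9 86.5 87.7]
w red -0.155 894 [ 86.5  87.8 108.7]
w red -0.14 909 [87.4 88.6 99.5]
w red -0.125 1085 [87.2 89.3 90.6]
w red -0.11 988 [86.8 89.8 91. ]
w red -0.095 58 [14.3 16.4 18.2]
s sole -0.1 61 87.3 [ nan 83.2]
s sole -0.06 163 79.0 [77.8 79. ]
s sole -0.04 449 72.6 [72.6 72.9]
s sole -0.02 501 64.8 [64.9 65. ]
s sole 0.0 459 59.9 [60.1 59.8]
s sole 0.02 495 55.7 [55.5 55.8]
s sole 0.04 497 51.5 [51.5 51.3]
s sole 0.06 530 47.4 [47.3 47.5]
s sole 0.08 511 43.2 [43.4 43.1]
s sole 0.1 199 40.2 [40.3 39.9]
s red -0.185 85 [26.2 40.7 82.5]
s red -0.17 24 [27.6 48.6 80.5]
s red -0.155 27 [66.2 75.4 87.4]
s red -0.14 44 [68.7 86.7 90.5]
s red -0.125 73 [73.1 88.7 94.6]
s red -0.11 114 [75.7 87.4 91.1]<stdin>:11: RuntimeWarning: Mean of empty slice.
  ret = ret.dtype.type(ret / rcount)
```

View pics/ws4.png

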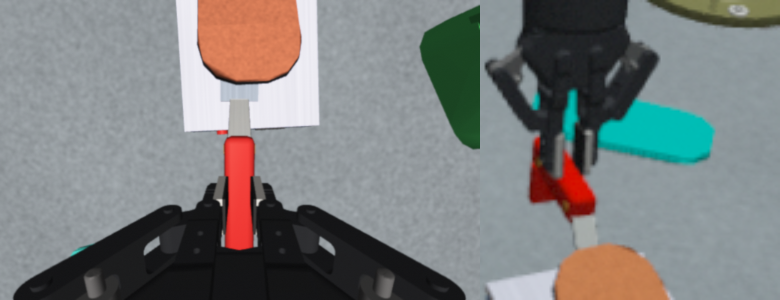

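The wrist view shows the handle centred and the toe above the blade's rear end. Handle slope gives the spatula 3° tip-up: it turned in the grip at touch-down. So the tip (about 39 mm up) carries the sole while the blade's rear presses on the plate. I'll level the blade in small steps, watching handle slope and force.

```bash
cat >> h.py <<'E'
def sp_slope(yaw,tag='wx'):
    "pitch (tip down +) of the spatula from the handle's top in the wrist picture, and its height at x=-130"
    p,d,X=wristcloud(tag);H,S,V=col(p);s=get_state();q=s['eef_rot'];R=Ro.from_quat(np.r_[q[1:],q[0]])
    g=s['tcp_pos']+R.apply([0,0,PZ]);F=toF((g[:2],yaw),X)
    m=(d>0)&(S>150)&((H<4)|(H>174))&(abs(F[...,1])<.006)&(F[...,0]>-.03)&(F[...,0]<.032)&(abs(X[...,2]-g[2])<.04)
    a,z=F[...,0][m],X[...,2][m]
    for _ in range(3):
        c=np.polyfit(a,z,1);k=abs(z-np.polyval(c,a))<.002;a,z=a[k],z[k]
    return -c[0],c[1],g[2],X,p,d
def sole_z(X,p,d,frame):
    H,S,V=col(p);F=toF(frame,X);m=(d>0)&(S>120)&(H>1)&(H<14)&(V>90)&(abs(F[...,1])<.06)&(abs(F[...,0])<.14)&(X[...,2]>.03)
    return [(round(a,2),round(float(np.median(X[...,2][m&(abs(F[...,0]-a)<.01)])*1000),1)) for a in np.arange(-.1,.11,.04) if (m&(abs(F[...,0]-a)<.01)).sum()>20]
E
python3 - <<'E'
from h import *
ya=SOLE[1]
r=sp_slope(ya);print('now',np.round(r[:3],4))
s=get_state();q=s['eef_rot'];R0=Ro.from_quat(np.r_[q[1:],q[0]]);g0=s['tcp_pos']+R0.apply([0,0,PZ])
ax=np.array([-np.sin(ya),np.cos(ya),0])
# rotate about spatula y through the blade rear (local x=-65 -> 65 ahead of the grip, 50 below), raising it a little
piv=g0+np.array([np.cos(ya)*.065,np.sin(ya)*.065,-.05])
for k,(a,up) in enumerate([(.0,.002),(.015,.002),(.03,.002),(.045,.002)]):
    Rk=Ro.from_rotvec(ax*a);g=piv+Rk.apply(g0-piv)+[0,0,up];R=Rk*R0
    ctrl.movel(g-R.apply([0,0,PZ]),R.as_quat()[[3,0,1,2]],max_speed=.03)
    r=sp_slope(ya);F=get_state()['contact_force']
    print(a,np.round(r[:3],4),'along %.1f z %.1f'%(F[0]*np.cos(ya)+F[1]*np.sin(ya),F[2]),sole_z(r[3],r[4],r[5],SOLE))
print(get_state()['time'])
E
```

```text
now [-0.0592  0.0887  0.0762]
0.0 [-0.0303  0.0907  0.0782] along -2.4 z 2.1 [(np.float64(-0.06), 48.7), (np.float64(-0.02), 43.6), (np.float64(0.02), 44.2)]
0.015 [-0.0196  0.0915  0.0791] along -1.2 z 1.5 [(np.float64(-0.06), 48.6), (np.float64(-0.02), 42.9), (np.float64(0.02), 43.2)]
0.03 [-0.0056  0.0925  0.0801] along -1.4 z 2.9 [(np.float64(-0.06), 48.5), (np.float64(-0.02), 42.3), (np.float64(0.02), 42.0)]
0.045 [0.0027 0.0933 0.081 ] along 0.7 z -1.2 [(np.float64(-0.1), 89.7), (np.float64(-0.06), 48.7), (np.float64(-0.02), 42.1), (np.float64(0.02), 41.4)]
19.7583
```

It worked: blade level (slope 0.003) and the sole now lies on it (top about 42 mm). I'll lift in small steps, correcting droop.

```bash
cat >> h.py <<'E'
def pitch_by(a,yaw,up=0,v=.03,fwd=0,about=.15):
    "rotate the hand by a (tip down +) about the spatula point `about` ahead of the grip, and raise"
    s=get_state();q=s['eef_rot'];R0=Ro.from_quat(np.r_[q[1:],q[0]]);g0=s['tcp_pos']+R0.apply([0,0,PZ])
    h=np.array([np.cos(yaw),np.sin(yaw),0]);Rk=Ro.from_rotvec(np.array([-h[1],h[0],0])*a);piv=g0+h*about-[0,0,.05]
    g=piv+Rk.apply(g0-piv)+[0,0,up]+h*fwd;R=Rk*R0
    ctrl.movel(g-R.apply([0,0,PZ]),R.as_quat()[[3,0,1,2]],max_speed=v)
E
python3 - <<'E'
from h import *
ya=SOLE[1];a=-.02
for up in [.004,.006,.010,.015]:
    pitch_by(a,ya,up);r=sp_slope(ya);F=get_state()['contact_force']
    print(up,'a %.3f'%a,np.round(r[:3],4),np.round(F,1),sole_z(r[3],r[4],r[5],SOLE));a=-np.clip(r[0]+.005,-.05,.05)
pitch_by(a,ya,0.03,.06);ctrl.pause(.2)
r=sp_slope(ya);print(np.round(r[:3],4),get_state()['time'])
p,d=vision.grab_frame('scene');X=cloud('scene',d);cv2.imwrite('pics/s5.png',p[170:380,320:540]);print('scene',sole_z(X,p,d,SOLE))
H,S,V=col(p);comp((d>0)&(S>120)&(H>1)&(H<14)&(V>90)&(X[...,2]>.05)&(X[...,1]>.12)&(X[...,1]<.5)&(X[...,0]<.7),X,'sole',300)
p=r[4];cv2.imwrite('pics/w5.png',p);X=r[3];H,S,V=col(p);
m=(r[5]>0)&(S>120)&(H>1)&(H<14)&(V>90)&(X[...,2]>.05);comp(m,X,'sole w',300)
s=get_state();q=s['eef_rot'];g=s['tcp_pos']+Ro.from_quat(np.r_[q[1:],q[0]]).apply([0,0,PZ]);L=toF((g[:2],ya),X[m])
print('grip',g,'sole edge local y by x',[(round(a,2),np.round(np.percentile(L[abs(L[:,0]-a)<.004][:,1],[1,99])*1000,1)) for a in np.arange(.08,.2,.02) if (abs(L[:,0]-a)<.004).sum()>20],'toe x',np.percentile(L[:,0],.5))
E
```

```text
0.004 a -0.020 [0.0074 0.0938 0.0817] [-0.6 -0.7 -1.2] [(np.float64(-0.06), 48.7), (np.float64(-0.02), 42.1), (np.float64(0.02), 41.6)]
0.006 a -0.012 [0.0274 0.0979 0.0858] [-0.3 -1.1 -0.9] [(np.float64(-0.06), 50.8), (np.float64(-0.02), 43.5), (np.float64(0.02), 42.4)]
0.01 a -0.032 [0.0526 0.1024 0.0909] [-0.8 -0.1 -1.9] [(np.float64(-0.06), 52.8), (np.float64(-0.02), 45.0), (np.float64(0.02), 43.1)]
0.015 a -0.050 [0.0827 0.109  0.0984] [ 0.3 -0.1 -2.7] [(np.float64(-0.06), 56.0), (np.float64(-0.02), 47.7), (np.float64(0.02), 44.6)]
[0.1741 0.1295 0.1206] 22.0167
scene [(np.float64(-0.06), 66.5), (np.float64(-0.02), 55.5), (np.float64(0.02), 48.6), (np.float64(0.06), 41.8)]
sole [430. 287.] 1939 [560.2 291.6 101.7  80.7  62.8] z [51.6 58.2 72.8]
sole w [326. 102.] 10098 [558.9 292.9 105.9  78.7  64. ] z [51.4 59.2 74.2]
grip [0.50401805 0.19842989 0.1206645 ] sole edge local y by x [(np.float64(0.08), array([-43.6,  28.8])), (np.float64(0.1), array([-45. ,  32.2])), (np.float64(0.12), array([-43.9,  31.8])), (np.float64(0.14), array([-42. ,  32.6])), (np.float64(0.16), array([-40.1,  32.5]))] toe x 0.024003287338699875
```

View pics/s5.png

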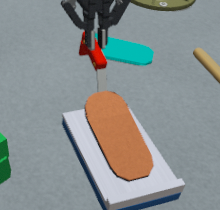

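The scene crop shows the sole on the blade with its heel end still low, because the handle turns in the pads under load. I'll lower it back flat. A firmer grip would sit nearer the load with the hand tilted back, so the palm backs up the handle's rear. I'll check reach for that first, without moving.

Run:
```python
from h import *
ya=SOLE[1]
# spatula origin on plate: tip at sole .059 (orig frame)
oP=toW(SOLE,(.059-.065,0),.0303)
print(vision.camera_info('wrist')['hand_eye'].round(3).tolist())
for thd in [10,20,28,34,40]:
  for gx in [-.108,-.13]:
    th=np.radians(thd);gp=np.array([gx,0,.042]);out=[]
    for nm,o,y in [('reg',oP,ya),('lift',oP+[0,0,.06],ya),('back',toW(SOLE,(-.12,0),.12),ya),('boxout',toW(BOX,(-.26,0),.045),BOX[1]),('boxmid',toW(BOX,(-.14,0),.045),BOX[1]),('boxin',toW(BOX,(-.015,0),.03),BOX[1]),('bench',np.array([.5714,.025,0]),np.radians(16)),('bench2',np.array([.62,-.03,0]),np.radians(-45))]:
        r=ctrl.ik(*tool(o,y,0,th,gp));out.append(nm+(':no' if r is None else ':%.2f,%.2f'%(r[5],r[6])))
    print(thd,gx,out)
```

```text
[[-0.0, -0.965, -0.263, 0.066], [1.0, -0.0, -0.0, 0.0], [0.0, -0.263, 0.965, -0.172], [0.0, 0.0, 0.0, 1.0]]
10 -0.108 ['reg:0.60,-1.41', 'lift:0.74,-1.35', 'back:0.75,-1.16', 'boxout:0.63,-2.87', 'boxmid:0.61,-2.83', 'boxin:0.62,-2.63', 'bench:0.26,-1.82', 'bench2:0.45,-2.70']
10 -0.13 ['reg:0.58,-1.39', 'lift:0.72,-1.32', 'back:0.74,-1.12', 'boxout:0.66,-2.72', 'boxmid:0.61,-2.86', 'boxin:0.61,-2.67', 'bench:0.23,-1.81', 'bench2:0.44,-2.74']
20 -0.108 ['reg:0.35,-1.36', 'lift:0.51,-1.28', 'back:0.56,-1.04', 'boxout:0.63,-2.74', 'boxmid:0.52,-2.89', 'boxin:0.48,-2.52', 'bench:0.21,0.80', 'bench2:0.27,-2.58']
20 -0.13 ['reg:0.34,-1.34', 'lift:0.50,-1.25', 'back:0.56,-0.99', 'boxout:0.64,-2.79', 'boxmid:0.54,-2.78', 'boxin:0.48,-2.55', 'bench:0.24,0.95', 'bench2:0.28,-2.86']
28 -0.108 ['reg:0.30,-1.84', 'lift:0.32,-1.22', 'back:0.42,-0.97', 'boxout:0.64,-2.67', 'boxmid:0.50,-2.52', 'boxin:0.50,-1.97', 'bench:no', 'bench2:0.18,-2.07']
28 -0.13 ['reg:0.28,-1.80', 'lift:0.32,-1.18', 'back:0.43,-0.92', 'boxout:0.67,-2.72', 'boxmid:0.51,-2.61', 'boxin:0.50,-2.03', 'bench:no', 'bench2:0.18,-2.10']
34 -0.108 ['reg:0.18,-2.20', 'lift:0.18,-1.19', 'back:0.32,-0.92', 'boxout:0.62,-2.81', 'boxmid:0.48,-2.51', 'boxin:0.40,-2.06', 'bench:no', 'bench2:0.31,-1.38']
34 -0.13 ['reg:0.34,-2.17', 'lift:0.18,-1.13', 'back:0.34,-0.88', 'boxout:0.65,-2.86', 'boxmid:0.50,-2.57', 'boxin:0.43,-2.04', 'bench:no', 'bench2:0.30,-1.46']
40 -0.108 ['reg:0.30,-2.52', 'lift:0.19,-1.99', 'back:0.23,-0.89', 'boxout:1.73,1.70', 'boxmid:0.45,-2.53', 'boxin:0.37,-1.97', 'bench:no', 'bench2:0.31,1.86']
40 -0.13 ['reg:0.28,-2.50', 'lift:0.29,0.80', 'back:0.26,-0.85', 'boxout:1.74,1.67', 'boxmid:0.50,-2.49', 'boxin:0.38,-2.04', 'bench:no', 'bench2:1.63,1.86']
```

```bash
cat >> h.py <<'E'
TH2=np.radians(25)
def grip():
    s=get_state();q=s['eef_rot'];return s['tcp_pos']+Ro.from_quat(np.r_[q[1:],q[0]]).apply([0,0,PZ])
def hand(g,yaw,th,v=.06):
    "grasp point g, hand tilted back th"
    R=Ro.from_euler('z',yaw)*Ro.from_matrix(np.diag([1,-1,-1.]))*Ro.from_euler('y',th);a=(np.asarray(g)-R.apply([0,0,PZ]),R.as_quat()[[3,0,1,2]])
    ctrl.movep(*a) if v is None else ctrl.movel(*a,max_speed=v)
def hnow(yaw):
    q=quat();z=Ro.from_quat(np.r_[q[1:],q[0]]).apply([0,0,1]);return np.arctan2(z[0]*np.cos(yaw)+z[1]*np.sin(yaw),-z[2])
E
python3 - <<'E'
from h import *
ya=SOLE[1];g=grip();print('tilt',np.degrees(hnow(ya)))
for z in [.100,.088,.0805]:
    hand([g[0],g[1],z],ya,hnow(ya),.06);r=sp_slope(ya);print(np.round(r[:3],4),np.round(get_state()['contact_force'],1),sole_z(r[3],r[4],r[5],SOLE))
    if abs(r[0])<.006: break
ctrl.ungrasp();r=sp_slope(ya);print('released',np.round(r[:3],4),sole_z(r[3],r[4],r[5],SOLE))
h=np.array([np.cos(ya),np.sin(ya),0]);g=grip();zc=r[1]-.013-.004
hand([*(g+h*.024)[:2],zc],ya,TH2,.08)
ctrl.close_gripper(120);s=get_state();print('regrip',s['width'],s['gripper_force'],s['contact_force'],s['time'])
r=sp_slope(ya);print(np.round(r[:3],4))
b=get_state()['contact_force'];g=grip()
for k in [.008,.014,.02]:
    hand(g+h*k,ya,TH2,.04);F=get_state()['contact_force']-b;print(k,'along %.1f z %.1f'%(F[:2]@h[:2],F[2]))
r=sp_slope(ya);print(np.round(r[:3],4),sole_z(r[3],r[4],r[5],SOLE),get_state()['time'])
E
```

```text
tilt 18.002068809236796
[0.0857 0.1096 0.0999] [ 0.  -0.8 -2. ] [(np.float64(-0.06), 55.8), (np.float64(-0.02), 47.8), (np.float64(0.02), 44.5)]
[0.0316 0.0982 0.0878] [ 0.2  0.7 -2.1] [(np.float64(-0.06), 49.5), (np.float64(-0.02), 43.3), (np.float64(0.02), 42.2)]
[-0.0198  0.0915  0.0805] [ 0.1  1.4 -2.2] [(np.float64(-0.06), 47.6), (np.float64(-0.02), 43.0), (np.float64(0.02), 43.9)]
released [0.0028 0.0929 0.0805] [(np.float64(-0.06), 47.0), (np.float64(-0.02), 41.5), (np.float64(0.02), 41.5)]
regrip 0.018173591027144366 117.72027469240129 [-1.79951222 -2.35756638  5.40738243] 25.2083
[0.0035 0.0925 0.0762]
0.008 along -0.7 z -2.1
0.014 along -2.6 z 0.9
0.02 along -7.3 z 5.7
[0.0081 0.0925 0.0762] [(np.float64(-0.06), 51.7), (np.float64(-0.02), 44.4), (np.float64(0.02), 42.9), (np.float64(0.06), 42.0), (np.float64(0.1), 41.1)] 26.2583
```

Run:
```python
from h import *
ya=SOLE[1];h=np.array([np.cos(ya),np.sin(ya),0]);g=grip();hand(g-h*.003,ya,TH2,.03)
g=grip();th=TH2;z=g[2]
r=sp_slope(ya);print(np.round(r[:3],4),sole_z(r[3],r[4],r[5],SOLE))
# pre-tilt hand backward (tip up) gradually as it rises
for up,dt in [(.003,.0),(.006,.0),(.010,.0)]:
    hand(g+[0,0,up],ya,th+dt,.03);r=sp_slope(ya);F=get_state()['contact_force']
    print(up,np.round(r[:3],4),np.round(F,1),sole_z(r[3],r[4],r[5],SOLE))
print(get_state()['time'])
```

```text
[0.0054 0.0924 0.0762] [(np.float64(-0.06), 51.4), (np.float64(-0.02), 43.9), (np.float64(0.02), 42.6), (np.float64(0.06), 41.7), (np.float64(0.1), 40.5)]
0.003 [0.0214 0.0949 0.0788] [ 0.1 -0.1 -1.9] [(np.float64(-0.06), 52.7), (np.float64(-0.02), 44.6), (np.float64(0.02), 42.6), (np.float64(0.06), 40.9), (np.float64(0.1), 39.5)]
0.006 [0.0254 0.0983 0.0822] [ 0.1 -0.3 -1.6] [(np.float64(-0.06), 56.0), (np.float64(-0.02), 47.8), (np.float64(0.02), 45.8), (np.float64(0.06), 44.1), (np.float64(0.1), 42.8)]
0.01 [0.023  0.1025 0.0863] [-0.3  0.1 -2.2] [(np.float64(-0.06), 60.2), (np.float64(-0.02), 52.0), (np.float64(0.02), 50.1), (np.float64(0.06), 48.3), (np.float64(0.1), 47.1)]
27.5417
```

It holds now: slope stays at 0.023 and the whole sole rises. I'll lift higher, level it and measure the sole relative to the hand.

```bash
cat >> h.py <<'E'
def sole_rel(c,yaw,tag=None,zmin=.05):
    "sole rect in the grip frame (x ahead along yaw)"
    g=grip();p,d=vision.grab_frame(c);X=cloud(c,d);H,S,V=col(p);F=toF((g[:2],yaw),X)
    if tag: cv2.imwrite(f'pics/{tag}.png',p)
    m=(d>0)&(S>110)&(H>2)&(H<14)&(V>80)&(X[...,2]>zmin)&(F[...,0]>.005)&(F[...,0]<.26)&(abs(F[...,1])<.08)
    m=cv2.morphologyEx(m.astype(np.uint8),cv2.MORPH_OPEN,np.ones((3,3)))>0
    q=F[m];zz=X[...,2][m]-g[2];A=np.c_[q,np.ones(len(q))];k=q[:,0]>.08
    c3,*_=np.linalg.lstsq(A[k],zz[k],rcond=None)
    print(c,m.sum(),'rect',rect(q),'x',np.round(np.percentile(q[:,0],[.3,99.7])*1000,1),'slope',np.round(c3[:2],3),'ztop rel grip at x=.12: %.1f'%(1000*(c3@[.12,0,1])))
E
python3 - <<'E'
from h import *
ya=SOLE[1];g=grip()
hand(g+[0,0,.03],ya,TH2+.015,.06)
hand(g+[0,0,.06],ya,TH2+.03,.06);ctrl.pause(.1)
r=sp_slope(ya);print(np.round(r[:3],4),np.round(get_state()['contact_force'],1))
sole_rel('scene',ya,'s7',.07);sole_rel('top',ya,'t7',.07);print(grip(),get_state()['time'])
X,p,d=r[3:];H,S,V=col(p);F=toF((grip()[:2],ya),X);m=(d>0)&(S>110)&(H>2)&(H<14)&(V>80)&(X[...,2]>.08)&(F[...,0]>.02);q=F[m]
print('wrist toe',np.percentile(q[:,0],.3),[(round(a,2),np.round(np.percentile(q[abs(q[:,0]-a)<.004][:,1],[1,99])*1000,1)) for a in np.arange(.04,.2,.02) if (abs(q[:,0]-a)<.004).sum()>20])
E
```

```text
[-0.005   0.1619  0.1459] [ 0.2 -0.3 -3.3]
scene 3643 rect [120.7  -6.4 170.2  79.8   2.6] x [ 38.  204.9] slope [-0.015  0.007] ztop rel grip at x=.12: -33.2
top 2368 rect [119.4  -4.4 170.   78.2   2.2] x [ 35.5 203.3] slope [-0.016  0.001] ztop rel grip at x=.12: -31.8
[0.52221464 0.23302372 0.14601431] 29.0917
wrist toe 0.03405809936067164 [(np.float64(0.04), array([-34.7,  19. ])), (np.float64(0.06), array([-44.2,  29.1])), (np.float64(0.08), array([-45.6,  31.5])), (np.float64(0.1), array([-44.2,  31.6])), (np.float64(0.12), array([-42.8,  31.9])), (np.float64(0.14), array([-41.2,  32.1])), (np.float64(0.16), array([-39.7,  32.5])), (np.float64(0.18), array([-37.7,  30.6]))]
```

Both cameras agree: sole 120 mm ahead of the grip, 5.6 mm right, yaw +2.4°, and level. Next is a slow transport to outside the box's open end, then re-measuring the box there.

Run:
```python
from h import *
th=TH2+.03;D=np.radians
b=BOX[1]-D(1.2)
for x,y,z,w,v in [(.49,.13,.15,D(63.3),.12),(.475,.06,.14,D(25),.08),(.475,.03,.13,D(-20),.05),(.50,.005,.12,D(-55),.04),(*toW(BOX,(-.335,0))[:2],.12,b,.04)]:
    try: hand([x,y,z],w,th,v)
    except ctrl.Unreachable as e: print('unreach',x,y,np.degrees(w),e,np.round(get_state()['qpos'],2));break
    r=get_state();print(np.round(r['qpos'][4:],2),round(r['time'],2),np.round(r['contact_force'],1))
else:
    w=b
    ctrl.pause(.1);r=sp_slope(w,'w8');print(np.round(r[:3],4))
    sole_rel('scene',w,'s8',.06);sole_rel('top',w,'t8',.06)
    X,p,d=r[3:]
    pt,dt=vision.grab_frame('top');Xt=cloud('top',dt);ps,ds=vision.grab_frame('scene');Xs=cloud('scene',ds)
    for n,XX,dd in [('w',X,d),('t',Xt,dt),('s',Xs,ds)]:
        F=toF(BOX,XX);Z=XX[...,2];v=(dd>0)&(abs(F[...,1])<.085)
        for nm,k in [('rail-',(abs(Z-.034)<.003)&(abs(F[...,1]+.032)<.014)&(abs(F[...,0])<.1)),('rail+',(abs(Z-.034)<.003)&(abs(F[...,1]-.032)<.014)&(abs(F[...,0])<.1)),('rim-',(Z>.056)&(Z<.064)&(abs(F[...,1]+.065)<.02)&(abs(F[...,0])<.1)),('end',(Z>.055)&(Z<.064)&(abs(F[...,1])<.05)&(F[...,0]>.07)&(F[...,0]<.13)),('floor',(abs(Z-.008)<.003)&(abs(F[...,1])<.09)&(abs(F[...,0])<.13))]:
            q=F[v&k]
            if len(q)>25: print(n,nm,len(q),'y med %.1f'%(1e3*np.median(q[:,1])),'slope %.3f'%np.polyfit(q[:,0],q[:,1],1)[0],'x',np.round(np.percentile(q[:,0],[1,50,99])*1e3,1))
    cv2.imwrite('pics/ws8.png',np.hstack([cv2.resize(p,(480,300)),cv2.resize(ps[80:230,180:340],(320,300))]))
```

```text
[ 0.42  0.44 -1.08] 30.14 [-0.2  0.8 -1.8]
unreach 0.475 0.06 25.0 the arm cannot follow that straight line within its joint ranges [ 0.79  0.56 -1.2   2.17  0.42  0.44 -1.08]
```

Run:
```python
from h import *
D=np.radians;b=np.degrees(BOX[1])-1.2
def P(g,yaw,th):
    R=Ro.from_euler('z',yaw)*Ro.from_matrix(np.diag([1,-1,-1.]))*Ro.from_euler('y',th);return np.asarray(g)-R.apply([0,0,PZ]),R.as_quat()[[3,0,1,2]]
print(np.round(get_state()['qpos'],2))
B=toW(BOX,(-.335,0))[:2];B2=toW(BOX,(-.128,0))[:2]
for nm,x,y,z,w in [('',.5,.1,.15,45),('',.5,.06,.15,25),('',.54,.06,.15,25),('',.58,.05,.15,25),('',.58,.05,.22,25),('',.58,.03,.15,0),('',.58,.03,.22,0),('',.55,.02,.15,-30),('',.55,.02,.15,-55),('B',*B,.12,b),('B',*B,.15,b),('in',*B2,.09,b)]:
    r=ctrl.ik(*P([x,y,z],D(w),TH2+.03));print(nm,np.round([x,y,z,w],2),None if r is None else np.round(r,2))
```

```text
[ 0.79  0.56 -1.2   2.17  0.42  0.44 -1.08]
 [ 0.5   0.1   0.15 45.  ] [ 0.72  0.43 -1.01  2.24  0.38  0.28 -1.31]
 [ 0.5   0.06  0.15 25.  ] [ 0.6   0.33 -0.83  2.32  0.66  0.18 -1.91]
 [ 0.54  0.06  0.15 25.  ] [ 0.45  0.35 -0.64  2.23  0.35  0.19 -1.58]
 [ 0.58  0.05  0.15 25.  ] [ 0.46  0.41 -0.65  2.14  0.37  0.24 -1.57]
 [ 0.58  0.05  0.22 25.  ] [ 0.66  0.34 -0.89  2.04  0.3   0.45 -1.52]
 [0.58 0.03 0.15 0.  ] [-0.1   0.33 -0.04  2.18  0.42  0.18 -2.11]
 [0.58 0.03 0.22 0.  ] [ 0.01  0.23 -0.17  2.08  0.29  0.39 -1.96]
 [ 5.5e-01  2.0e-02  1.5e-01 -3.0e+01] [-1.08  0.65  1.24  2.18 -0.96  0.45 -1.31]
 [ 5.5e-01  2.0e-02  1.5e-01 -5.5e+01] [-0.99  0.59  0.95  2.03 -0.1   0.53 -2.63]
B [ 5.10e-01 -1.00e-02  1.20e-01 -7.75e+01] [-1.03  0.78  1.15  2.02 -0.38  0.68 -2.68]
B [ 5.10e-01 -1.00e-02  1.50e-01 -7.75e+01] [-1.04  0.72  1.15  1.99 -0.28  0.73 -2.76]
in [  0.56  -0.21   0.09 -77.5 ] [-0.42  0.68  0.75  1.98 -0.04  0.44 -2.73]
```

```bash
cat > tr.py <<'E'
from h import *
import sys
th=TH2+.03;D=np.radians;b=BOX[1]-D(1.2);B=toW(BOX,(-.335,0))[:2]
W=eval(sys.argv[1])
for x,y,z,w,v in W:
    try: hand([x,y,z],w,th,v)
    except ctrl.Unreachable as e: print('unreach',x,y,z,np.degrees(w),np.round(get_state()['qpos'],2));break
    r=get_state();print(np.round(r['qpos'],2),round(r['time'],2),np.round(r['contact_force'],1))
E
python3 tr.py "[(.52,.12,.20,D(55),.08),(.57,.06,.22,D(30),.08),(.58,.03,.23,D(5),.06),(.575,.01,.23,D(-20),.04),(.56,0,.22,D(-45),.04),(*B,.18,b,.06),(*B,.12,b,.08)]"
```

```text
[ 0.83  0.49 -1.23  2.08  0.33  0.53 -1.13] 31.04 [-0.3  0.2 -2. ]
[ 0.73  0.36 -0.98  2.05  0.3   0.46 -1.44] 32.24 [ 0.3  0.3 -3.3]
[ 0.39  0.25 -0.61  2.06  0.43  0.44 -2.  ] 33.0 [-0.4  0.  -2.5]
[ 0.06  0.24 -0.35  2.04  0.65  0.58 -2.68] 33.76 [ 0.1 -0.4 -2.5]
[-0.69  0.32  0.5   1.99  0.4   0.65 -2.88] 35.24 [-0.2 -0.3 -1.9]
[-1.04  0.64  1.11  1.95 -0.14  0.79 -2.87] 36.53 [-0.2 -0.7 -2.1]
[-0.98  0.71  1.02  2.02 -0.21  0.65 -2.86] 37.43 [ 0.4  0.8 -2.4]
```

Run:
```python
from h import *
w=BOX[1]-np.radians(1.2)
r=sp_slope(w,'w8');print(np.round(r[:3],4),grip())
sole_rel('scene',w,'s8',.06);sole_rel('top',w,'t8',.06)
X,p,d=r[3:]
pt,dt=vision.grab_frame('top');Xt=cloud('top',dt);ps,ds=vision.grab_frame('scene');Xs=cloud('scene',ds)
for n,XX,dd in [('w',X,d),('t',Xt,dt),('s',Xs,ds)]:
    F=toF(BOX,XX);Z=XX[...,2];v=(dd>0)&(abs(F[...,1])<.085)
    for nm,k in [('rail-',(abs(Z-.034)<.003)&(abs(F[...,1]+.032)<.014)&(abs(F[...,0])<.1)),('rail+',(abs(Z-.034)<.003)&(abs(F[...,1]-.032)<.014)&(abs(F[...,0])<.1)),('rim-',(Z>.056)&(Z<.064)&(abs(F[...,1]+.065)<.02)&(abs(F[...,0])<.1)),('end',(Z>.055)&(Z<.064)&(abs(F[...,1])<.05)&(F[...,0]>.07)&(F[...,0]<.13)),('floor',(abs(Z-.008)<.003)&(abs(F[...,1])<.09)&(abs(F[...,0])<.13))]:
        q=F[v&k]
        if len(q)>25: print(n,nm,len(q),'y med %.1f'%(1e3*np.median(q[:,1])),'slope %.3f'%np.polyfit(q[:,0],q[:,1],1)[0],'x',np.round(np.percentile(q[:,0],[1,50,99])*1e3,1))
    k=(dd>0)&(Z>.04)&(Z<.058)&(abs(F[...,0])<.1)&(F[...,1]<-.05)&(F[...,1]>-.075)
    if k.sum()>25: q=F[k];print(n,'wall- inner slice y',np.round(np.percentile(q[:,1],[5,50,95])*1e3,1))
cv2.imwrite('pics/ws8.png',np.hstack([cv2.resize(p,(480,300)),cv2.resize(ps[80:230,180:340],(320,300))]))
```

```text
[-0.0049  0.1364  0.1205] [ 0.51026012 -0.00949716  0.12048963]
scene 1055 rect [120.4  -4.5 171.   80.1 179.3] x [ 36.  204.1] slope [ 0.006 -0.001] ztop rel grip at x=.12: -34.2
top 2403 rect [119.5  -5.4 169.2  80.2   0.4] x [ 36.2 202.4] slope [ 0.005 -0.003] ztop rel grip at x=.12: -32.3
w rail+ 116 y med 33.0 slope -0.220 x [-97.8 -83.9 -77.1]
w floor 1067 y med 49.7 slope -0.557 x [-108.5  -76.9  -49.3]
t rail- 290 y med -33.8 slope 0.001 x [-95.9   2.5  97.9]
t rail+ 26 y med 29.6 slope -0.115 x [-99.4 -91.3 -80.8]
t rim- 207 y med -65.2 slope -0.002 x [-98.3  -0.9  98. ]
t end 68 y med -25.9 slope -0.327 x [103.2 106.  111.5]
t floor 1932 y med -17.6 slope -0.138 x [-110.4  -25.2  103.1]
t wall- inner slice y [-68.4 -67.9 -63.3]
s rail- 51 y med -31.0 slope -0.040 x [-87.5 -52.9 -20. ]
s rim- 55 y med -62.9 slope -0.007 x [-97.1 -53.9  -7.2]
s floor 424 y med -2.2 slope 0.279 x [-110.2  -82.2   98.7]
s wall- inner slice y [-64.2 -62.1 -59.9]
```

View pics/ws8.png

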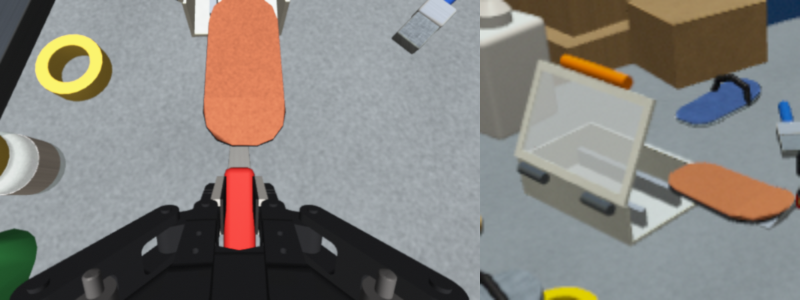

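The wrist view shows the sole straight on the blade and pointing into the box. The scene view shows it at the open end with the cover well up. The box frame is confirmed to about 1 mm. I'll slide it in above the rails, then lower.

Run:
```python
from h import *
th=TH2+.03;w=BOX[1]
B=lambda x,z:toW(BOX,(x,.001),z)
hand(B(-.335,.0865),w,th,.08)
r=sp_slope(w);print('slope',r[0],np.round(get_state()['qpos'],2))
b=get_state()['contact_force']
for x in [-.27,-.20,-.16,-.128]:
    hand(B(x,.0865),w,th,.08);F=get_state()['contact_force']-b;print(x,np.round(F,1))
    if np.linalg.norm(F)>8: print('STOP');raise SystemExit
r=sp_slope(w);print('in',np.round(r[:3],4));sole_rel('scene',w,None,.04);sole_rel('top',w,'t9',.04)
for z in [.081,.078,.076,.074]:
    hand(B(-.128,z),w,th,.03);r=sp_slope(w);F=get_state()['contact_force'];print(z,np.round(r[:3],4),np.round(F,1))
sole_rel('scene',w,'s9',.03);sole_rel('top',w,'t9b',.03)
print(get_state()['time'],np.round(get_state()['qpos'],2))
p=cv2.imread('pics/s9.png');t=cv2.imread('pics/t9b.png');cv2.imwrite('pics/st9.png',np.hstack([cv2.resize(p[80:230,180:340],(400,375)),cv2.resize(t[130:250,380:508],(400,375))]))
```

```text
slope -0.005197693986247233 [-0.95  0.74  0.97  2.06 -0.24  0.56 -2.85]
-0.27 [ 0.6 -0.2  0.5]
-0.2 [ 1.  -0.  -0.1]
-0.16 [ 1.1 -0.2  0.3]
-0.128 [0.5 0.3 0. ]
in [-0.0037  0.1023  0.0862]
scene 158 rect [ 63.6 -16.2  86.9  37.4 130.5] x [ 35.9 102.9] slope [-0.051  0.014] ztop rel grip at x=.12: -35.8
top 1405 rect [109.8 -20.  183.5  57.4 173.6] x [ 34.3 201.5] slope [-0.077  0.217] ztop rel grip at x=.12: -22.3
0.081 [-0.0047  0.0966  0.0808] [-0.8 -0.4 -2.4]
0.078 [-0.0021  0.0938  0.0779] [ 0.7 -0.9 -2.4]
0.076 [-0.0094  0.092   0.076 ] [ 0.7 -0.1 -1.9]
0.074 [-0.0153  0.09    0.074 ] [ 0.   0.6 -0.9]
scene 175 rect [ 67.2 -16.4  92.9  40.2 135. ] x [ 33.8 108.4] slope [-0.043  0.006] ztop rel grip at x=.12: -32.7
top 1396 rect [108.7 -18.7 185.8  58.  173.6] x [ 35.1 201.9] slope [-0.083  0.204] ztop rel grip at x=.12: -20.5
43.025 [-0.45  0.73  0.81  2.   -0.2   0.39 -2.57]
```

View pics/st9.png

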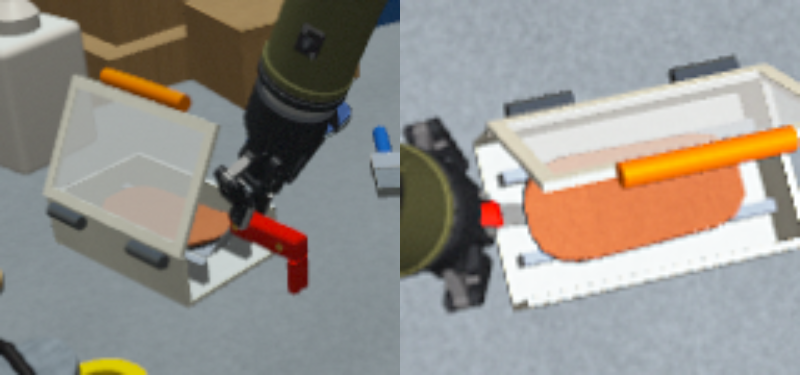

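The sole is inside, over both rails (right picture: rails at (540,255) and (510,178), toe short of the open end). I'll lower on until the blade is free, then draw out.

Run:
```python
from h import *
th=TH2+.03;w=BOX[1]
B=lambda x,z:toW(BOX,(x,.001),z)
for z in [.072,.069,.066]:
    hand(B(-.128,z),w,th,.03);r=sp_slope(w);F=get_state()['contact_force'];print(z,np.round(r[:3],4),np.round(F,1))
X,p,d=r[3:]
for x in [-.15,-.18,-.24,-.30]:
    hand(B(x,.066),w,th,.06);F=get_state()['contact_force'];print(x,np.round(F,1))
    if x==-.18:
        r=sp_slope(w,'w10');X,p,d=r[3:];H,S,V=col(p);G=toF(BOX,X);m=(d>0)&(S>110)&(H>2)&(H<14)&(V>80)&(abs(G[...,1])<.06)&(G[...,0]>-.13)
        print('toe box x',np.percentile(G[m][:,0],[.5,1]),'slope',r[0],'sole z by x',[(round(a,2),np.round(np.median(X[...,2][m&(abs(G[...,0]-a)<.006)])*1e3,1)) for a in (-.08,-.06,-.04,-.02,0)])
hand(B(-.335,.10),w,th,.12)
print(get_state()['time'],np.round(get_state()['qpos'],2))
p,d=vision.grab_frame('scene');t,dt=vision.grab_frame('top')
for n,pp,dd in [('scene',p,d),('top',t,dt)]:
    X=cloud(n,dd);G=toF(BOX,X);H,S,V=col(pp);m=(dd>0)&(S>100)&(H>1)&(H<14)&(V>80)&(abs(G[...,1])<.06)&(abs(G[...,0])<.13)&(X[...,2]<.06)&(X[...,2]>.03)
    if m.sum()>30:
        q=G[m];print(n,m.sum(),'x',np.round(np.percentile(q[:,0],[.5,99.5])*1e3,1),'y',np.round(np.percentile(q[:,1],[.5,99.5])*1e3,1),'z',np.round(np.percentile(X[...,2][m],[5,50,95])*1e3,1))
cv2.imwrite('pics/st11.png',np.hstack([cv2.resize(p[80:230,180:340],(400,375)),cv2.resize(t[130:250,380:508],(400,375))]))
```

```text
0.072 [-0.0132  0.0879  0.0719] [-0.2 -1.1 -1.1]
0.069 [-0.0138  0.0848  0.0689] [ 0.3  0.2 -1.1]
0.066 [-0.0129  0.0818  0.0659] [-1.   0.2 -2.2]
-0.15 [-0.7 -0.9 -2.4]
-0.18 [ 0.7 -0.6 -1.4]
toe box x [-0.09134047 -0.09089649] slope -0.016381576556922434 sole z by x [(-0.08, np.float64(49.8)), (-0.06, np.float64(46.3)), (-0.04, np.float64(43.0)), (-0.02, np.float64(42.9)), (0, np.float64(43.0))]
-0.24 [-0.1 -0.1 -1.9]
-0.3 [-1.  -0.7 -0.9]
48.0 [-0.97  0.74  1.01  2.05 -0.26  0.59 -2.82]
scene 195 x [-93.5 -21.8] y [-42.5  29.8] z [41.8 46.2 50.3]
top 1370 x [-92.3  74.4] y [-42.9  16.4] z [40.8 44.8 51.3]
```

View pics/st11.png

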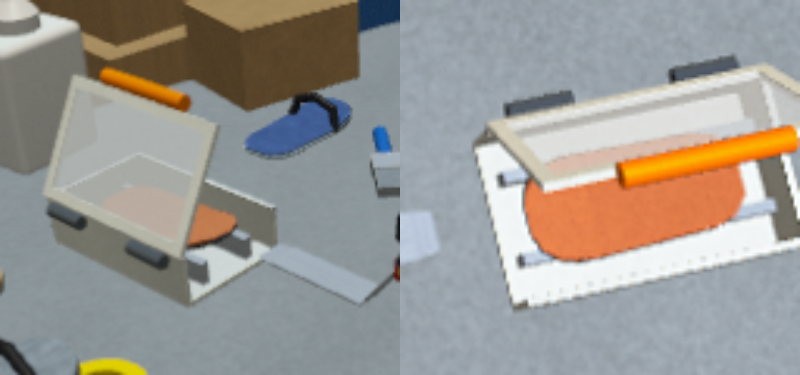

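The sole lies flat on both rails (top at 43 mm; x from −92 to about +78, y −43 to ~38) and the blade is out. Next: lay the spatula down here, clear of everything, and let go.

Run:
```python
from h import *
th=TH2+.03;w=BOX[1];B=lambda x,z:toW(BOX,(x,.001),z)
hand(B(-.345,.052),w,th,.12)
for z in [.049,.047,.0455]:
    hand(B(-.345,z),w,th,.03);F=get_state()['contact_force'];print(z,np.round(F,1),np.round(sp_slope(w)[:3],4))
    if F[2]>1: break
ctrl.ungrasp();r=sp_slope(w);print('rel',np.round(r[:3],4))
R=Ro.from_quat(np.r_[quat()[1:],quat()[0]]);s=get_state()
ctrl.movel(s['tcp_pos']-R.apply([0,0,.07]),max_speed=.15)
ctrl.close_gripper(40)
bar=lambda f,dz:toW(BOX,(0,.065-.14206*np.cos(f+.028)),.062+.14206*np.sin(f+.028)+.009+dz)
R=Ro.from_euler('z',BOX[1]+np.pi/2)*Ro.from_matrix(np.diag([1,-1,-1.]));q=R.as_quat()[[3,0,1,2]]
p,d=vision.grab_frame('top');X=cloud('top',d);H,S,V=col(p);G=toF(BOX,X);m=(d>0)&(S>180)&(H>8)&(H<22)&(X[...,2]>.1)&(abs(G[...,0])<.09)&(abs(G[...,1])<.09)
print('bar box x,y',np.median(G[m],0),'top z',np.percentile(X[...,2][m],90))
for f in [1.09,.5,0]: r=ctrl.ik(bar(f,.05),q);print(f,None if r is None else np.round(r,2))
print(get_state()['time'])
ctrl.movel(get_state()['tcp_pos']+[0,0,.10],max_speed=.2)
ctrl.movep(bar(1.09,.05),q);print(get_state()['time'],get_state()['tcp_pos'])
```

```text
0.049 [ 0.  -0.3 -1.6] [-0.0139  0.0655  0.0494]
0.047 [ 0.4 -1.7  3.3] [0.002  0.0635 0.0475]
rel [0.0113 0.0627 0.047 ]
bar box x,y [-0.00141021 -0.00294003] top z 0.19875022441002113
1.09 [ 0.36  0.57  0.22  1.26 -0.12  1.32 -0.75]
0.5 [ 0.48  0.53  0.11  1.48 -0.06  1.13 -0.74]
0 [ 0.62  0.57 -0.1   1.61  0.07  0.97 -0.83]
51.4083
53.9583 [ 0.59246335 -0.33279563  0.24787341]
```

Run:
```python
from h import *
bar=lambda f,dz:toW(BOX,(0,.065-.14206*np.cos(f+.028)),.062+.14206*np.sin(f+.028)+.009+dz)
ctrl.movel(bar(1.05,.008),max_speed=.15)
for f in [1.05,.85,.65,.45,.25,.1]:
    ctrl.movel(bar(f,-.002),max_speed=.12);F=get_state()['contact_force'];print(f,np.round(F,1),round(get_state()['time'],1))
    if np.linalg.norm(F)>40: raise SystemExit('force')
for dz in [0,-.001,-.002,-.003]:
    ctrl.movel(bar(0,dz),max_speed=.04);F=get_state()['contact_force'];print(dz,np.round(F,1))
    if F[2]>12: break
ctrl.movel(get_state()['tcp_pos']+[0,0,.10],max_speed=.2)
print(get_state()['time'])
p,d=vision.grab_frame('scene');X=cloud('scene',d);H,S,V=col(p);G=toF(BOX,X);m=(d>0)&(S>180)&(H>8)&(H<22)&(abs(G[...,0])<.07)&(G[...,1]<-.05)&(G[...,1]>-.11)&(X[...,2]>.05)
print('bar',np.median(G[m],0),np.percentile(X[...,2][m],[50,95]))
t,d=vision.grab_frame('top')
cv2.imwrite('pics/st12.png',np.hstack([cv2.resize(p[60:310,130:450],(400,312)),cv2.resize(t[80:330,200:520],(400,312))]))
```

```text
1.05 [ 0.8 -0.7  0.7] 54.7
0.85 [0.5 0.5 0. ] 55.0
0.65 [ 0.2 -0.4  1.7] 55.4
0.45 [ 0.5 -0.2  1.7] 55.8
0.25 [-0.   0.1  0.8] 56.2
0.1 [ 0.6 -0.7  0.3] 56.5
0 [-0.2 -0.3  0.5]
-0.001 [0.3 0.  0.4]
-0.002 [-0.5 -0.3  0.2]
-0.003 [-0.5 -0.7 -0.1]
58.375
  return _methods._mean(a, axis=axis, dtype=dtype,
  ret = um.true_divide(
Traceback (most recent call last):
IndexError: index -1 is out of bounds for axis 0 with size 0
```

Run:
```python
from h import *
for n in ['scene','top','wrist']:
    if n=='wrist': p,d,X=wristcloud('w12')
    else: p,d=vision.grab_frame(n);X=cloud(n,d)
    H,S,V=col(p);G=toF(BOX,X);m=(d>0)&(S>180)&(H>8)&(H<22)&(abs(G[...,0])<.08)&(abs(G[...,1])<.12)&(X[...,2]>.05)
    if m.sum()>20: print(n,m.sum(),'x',np.percentile(G[m][:,0],[2,98]).round(3),'y',np.percentile(G[m][:,1],[5,50,95]).round(4),'z',np.percentile(X[...,2][m],[5,50,95]).round(4))
s=get_state();print(s['time'],toF(BOX,s['tcp_pos']),s['tcp_pos'][2],s['width'],s['contact_force'])
```

```text
scene 230 x [-0.059  0.056] y [-0.0043  0.0055  0.0087] z [0.1844 0.1924 0.1974]
top 495 x [-0.059  0.057] y [-0.0104 -0.0028  0.0054] z [0.1912 0.1963 0.1998]
wrist 4889 x [-0.054  0.059] y [-0.009  -0.0049  0.0065] z [0.1918 0.1948 0.1967]
58.575 [-0.000798   -0.07746485] 0.1703262000375466 6.054082298480885e-06 [-0.18880592 -0.09324108 -0.28127105]
```

The cover has not moved: the finger passed in front of the bar. I'll redo it from the bar's upper/hinge side, leading along the arc, and press at the end until force is felt.

Run:
```python
from h import *
def bar(f,off=.009,lead=.0):
    a=f+.028;y=.065-.14206*np.cos(a)+off*np.sin(a);z=.062+.14206*np.sin(a)+off*np.cos(a);return toW(BOX,(0,y),z-lead)
p=get_state()['tcp_pos'];ctrl.movel([p[0],p[1],.225],max_speed=.25)
t=bar(1.05);t[2]=.225;ctrl.movel(t,max_speed=.25)
try:
  for f in [1.05,.9,.72,.54,.36,.18,.0]:
    ctrl.movel(bar(f,lead=.004),max_speed=.12);F=get_state()['contact_force'];print(f,np.round(F,1),round(get_state()['time'],2))
    if np.linalg.norm(F)>35: raise SystemExit('force')
  p=get_state()['tcp_pos']
  for k in range(6):
    if get_state()['contact_force'][2]>6: break
    p=p-[0,0,.0015];ctrl.movel(p,max_speed=.04)
  print('press',np.round(get_state()['contact_force'],1),toF(BOX,get_state()['tcp_pos']),get_state()['tcp_pos'][2])
finally:
  c,d,X=wristcloud('w13');H,S,V=col(c);G=toF(BOX,X);m=(d>0)&(S>180)&(H>8)&(H<22)&(abs(G[...,0])<.08)&(abs(G[...,1])<.12)&(X[...,2]>.04)
  if m.sum()>20: print(m.sum(),'y',np.percentile(G[m][:,1],[5,50,95]).round(4),'z',np.percentile(X[...,2][m],[5,50,95]).round(4))
  print(get_state()['time'])
```

```text
1.05 [0.2 0.2 0. ] 59.88
0.9 [0.1 0.3 1.3] 60.21
0.72 [ 0.1 -0.3  0.2] 60.58
0.54 [ 0.8 -0.9 -0.5] 60.94
0.36 [ 0.6 -0.   1.3] 61.31
0.18 [0.2 0.3 0.4] 61.67
0.0 [0.2 1.  0.3] 62.04
press [ 0.  -1.  -0.5] [-5.41363154e-05 -7.65535432e-02] 0.0621457355642055
63.5917
```

Run:
```python
from h import *
print(get_state()['qpos'].round(2))
for n in ['scene','top']:
    p,d=vision.grab_frame(n);X=cloud(n,d);cv2.imwrite(f'pics/{n}14.png',p)
    H,S,V=col(p);G=toF(BOX,X);m=(d>0)&(S>180)&(H>8)&(H<22)&(abs(G[...,0])<.09)&(abs(G[...,1])<.15)&(X[...,2]>.02)
    if m.sum()>5: print(n,m.sum(),'x',np.percentile(G[m][:,0],[2,98]).round(3),'y',np.percentile(G[m][:,1],[5,50,95]).round(4),'z',np.percentile(X[...,2][m],[5,50,95]).round(4))
    if n=='scene':
        k=(d>0)&(abs(G[...,0])<.1)&(abs(G[...,1])<.15)&(X[...,2]>.075)&(S<60);print('cover pts',k.sum(),np.percentile(G[k][:,1],[5,50,95]).round(3),np.percentile(X[...,2][k],[5,50,95]).round(3))
```

```text
[ 0.33  0.67  0.39  1.68 -0.32  0.85 -0.47]
scene 243 x [-0.058  0.058] y [-0.0057  0.0051  0.0089] z [0.1832 0.1923 0.1973]
cover pts 4502 [-0.076  0.011  0.057] [0.085 0.162 0.447]
top 523 x [-0.06   0.058] y [-0.0105 -0.0027  0.0062] z [0.0481 0.1962 0.1999]
```

Run:
```python
from h import *
s=get_state();q=s['eef_rot'];R=Ro.from_quat(np.r_[q[1:],q[0]]);print('z axis',R.apply([0,0,1]).round(3),'yaw',np.degrees(np.arctan2(*R.apply([1,0,0])[[1,0]])),toF(BOX,s['tcp_pos']).round(4),s['tcp_pos'][2],s['width'])
p,d=vision.grab_frame('scene');X=cloud('scene',d);H,S,V=col(p);G=toF(BOX,X);np.save('pics/s15.npy',d);cv2.imwrite('pics/s15.png',p)
k=(d>0)&(V<70)&(abs(G[...,0])<.12)&(G[...,1]<-.0)&(G[...,1]>-.16)&(X[...,2]>.03)&(X[...,2]<.25)
for z in np.arange(.04,.25,.02):
    m=k&(abs(X[...,2]-z)<.01)
    if m.sum()>3: print(round(z,2),m.sum(),'x',np.percentile(G[m][:,0],[5,50,95]).round(3),'y',np.percentile(G[m][:,1],[5,50,95]).round(3))
for n in ['scene']:
    for r in models.recognise(n,'cover_grip')[:2]:
        u,v=np.round(r['point']).astype(int);print(r['p'],(u,v),G[v,u].round(3),X[v,u,2].round(3),p[v,u])
i=vision.camera_info('scene')
# pixel of expected shut bar / open bar
for nm,y,z in [('shut',-.077,.066),('open',-.002,.189)]:
    w=toW(BOX,(0.045,y),z);uv=cv2.projectPoints(w.reshape(1,3),cv2.Rodrigues(i['R'])[0],i['t'],i['mtx'],i['dist_coeffs'])[0].ravel();u,v=uv.round().astype(int);print(nm,uv.round(),p[v,u],X[v,u].round(3),toF(BOX,X[v,u]).round(3))
```

```text
z axis [ 0. -0. -1.] yaw 13.699401206322937 [ 0.     -0.0765] 0.06229362341896805 -8.632777956737497e-05
0.04 7 x [-0.093 -0.092 -0.087] y [-0.024 -0.007 -0.001]
0.14 71 x [-0.035 -0.014  0.005] y [-0.085 -0.066 -0.063]
0.16 154 x [-0.05  -0.015  0.04 ] y [-0.085 -0.066 -0.059]
0.18 217 x [-0.06  -0.017  0.05 ] y [-0.082 -0.066 -0.059]
0.2 172 x [-0.041 -0.017  0.028] y [-0.08  -0.066 -0.058]
0.22 134 x [-0.038 -0.031  0.007] y [-0.086 -0.056 -0.039]
0.24 215 x [-0.039 -0.028  0.009] y [-0.087 -0.051 -0.039]
0.78 (np.int64(230), np.int64(143)) [0.002 0.034] 0.123 [188 189 185]
shut [252. 143.] [171 173 169] [ 0.597 -0.255  0.143] [-0.076  0.027]
open [227. 111.] [  0 117 214] [ 0.604 -0.362  0.196] [0.03  0.008]
```

Run:
```python
from h import *
W=lambda y,z:toW(BOX,(0,y),z)
def mv(y,z,v):
    ctrl.movel(W(y,z),max_speed=v);F=get_state()['contact_force'];print(y,z,np.round(F,1),round(get_state()['time'],2))
    if np.linalg.norm(F)>35: raise SystemExit('force')
    return F
mv(-.0765,.218,.35);mv(.004,.218,.3);mv(.004,.168,.2)
L=.022
for f in [.85,.6,.35,.12]:
    a=f+.028;mv(.065-.14206*np.cos(a)+.009*np.sin(a),.062+.14206*np.sin(a)+.009*np.cos(a)-L,.17)
for z in [.072,.066,.061,.057]:
    if mv(-.074,z,.06)[2]>6: break
p,d=vision.grab_frame('top');X=cloud('top',d);H,S,V=col(p);G=toF(BOX,X);m=(d>0)&(S>180)&(H>8)&(H<22)&(abs(G[...,0])<.08)&(abs(G[...,1])<.12)&(X[...,2]>.05)
if m.sum()>20: print(m.sum(),'y',np.percentile(G[m][:,1],[5,50,95]).round(4),'z',np.percentile(X[...,2][m],[5,50,95]).round(4))
```

```text
-0.0765 0.218 [-0.7  0.5 -0.4] 64.38
0.004 0.218 [-1.2 -0.4  1.3] 64.8
0.004 0.168 [1.3 0.4 0.5] 65.2
-0.018807325377966366 0.15505814101136725 [-0.2  0.7  0.3] 65.51
-0.04466779821973482 0.13074699793180777 [ 0.3 -0.1 -0.2] 65.87
-0.06370965853554887 0.10079364604679023 [0.1 0.4 0.7] 66.22
-0.07417985410110266 0.06984982097761683 [0.4 0.3 1.1] 66.57
-0.074 0.072 [ 0.2  0.3 -0.6] 66.82
-0.074 0.066 [-0.9 -0.   0. ] 67.07
-0.074 0.061 [-0.1  0.4  0.2] 67.32
-0.074 0.057 [ 0.1  0.8 -0.8] 67.57
80 y [-0.0848 -0.0781 -0.0706] z [0.0773 0.0845 0.089 ]
```

Run:
```python
from h import *
W=lambda y,z:toW(BOX,(0,y),z)
for z in [.051,.046,.042,.039]:
    ctrl.movel(W(-.077,z),max_speed=.08);s=get_state();F=s['contact_force'];print(z,np.round(F,1),round(s['time'],2),round(s['tcp_pos'][2],4))
    if F[2]>6: break
p,d=vision.grab_frame('top');X=cloud('top',d);H,S,V=col(p);G=toF(BOX,X);m=(d>0)&(S>180)&(H>8)&(H<22)&(abs(G[...,0])<.08)&(abs(G[...,1])<.12)&(X[...,2]>.05)
if m.sum()>20: print(m.sum(),'y',np.percentile(G[m][:,1],[5,50,95]).round(4),'z',np.percentile(X[...,2][m],[5,50,95]).round(4))
print(get_state()['time'])
```

```text
0.051 [-0.7  0.5  0.6] 67.87 0.0505
0.046 [ 0.2  0.3 -0.4] 68.12 0.0458
0.042 [-6.   6.2 25.5] 68.37 0.045
78 y [-0.085  -0.078  -0.0713] z [0.0655 0.0742 0.0782]
68.4167
```

The bar top now reads 74 mm (75 when shut) and the stop is firmly felt. I'll lift off and hand in.

Run:
```python
from h import *
from station import ticket
ctrl.movel(get_state()['tcp_pos']+[0,0,.07],max_speed=.2)
p,d=vision.grab_frame('scene');X=cloud('scene',d);H,S,V=col(p);G=toF(BOX,X);m=(d>0)&(S>180)&(H>8)&(H<22)&(abs(G[...,0])<.07)&(abs(G[...,1])<.12)&(X[...,2]>.05)
print(m.sum(),get_state()['time'],get_state()['contact_force'].round(1))
if m.sum()>5: print(np.median(G[m],0).round(3),np.percentile(X[...,2][m],[50,95]).round(4))
print(ticket.close_job())
```

```text
127 68.9833 [ 0.6 -0.1  0.1]
[-0.005 -0.073] [0.0727 0.0755]
the job is handed in; nothing more can be done
None
```

I handed the job in at 69.0 s: the sole lies flat on both rails inside the box, the spatula is back flat on the bench and the cover reads shut (bar top about 75 mm). The toe was lifted about 35 mm on the plate during the first insertion, the cover shut only on the third try, and I viewed 12 pictures against the limit of 10.

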